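Mount, bolt down and trip-test roller lever limit switches

ROBOT

A 6-joint arm with a two-finger parallel gripper is mounted at the origin on a cart in front of the work surface, level with it; the furniture and walls round the work are solid. World frame = base frame: x ahead of the robot, y to its left, z up, the work surface at z = 0. Lengths are in mm, angles in rad, forces in N, time in s.
With the tool pointing down it reaches from about 300 to 775 mm from the base axis. Payload 14.6 kg.
Tool frame: the origin (TCP) lies midway between the tips of the shut fingers; the grasp point (between the pads) lies behind it (manip.grip_depth is the z of the grasp point in the tool frame, in mm); z points along the fingers, y is the line along which they close (so a half turn about z gives the same grasp; the last joint's range is limited). The gripper opens to 94 mm and grips with 3 to 60 N. Pads are 16 mm wide; open, the fingers measure 119 mm over their backs; the gripper's body (75 mm by 177 mm) begins 78 mm behind the grasp point.
Start: joints at [1.117, 0.3, 1.521, -0, 1.321, -0.067], TCP at [207.471, 509.357, 183.746] pointing down, gripper open.
Joint ranges: [-3.03, 3.03], [-0.79, 2.21], [0.23, 2.52], [-1.04, 4.18], [0, 3.07], [-2.55, 2.55]. Speed limits (rad/s): [2.22, 2.22, 2.57, 3.14, 3.14, 3.14].

INTERFACE

Orientations are given as [roll, pitch, yaw] about the fixed x, y, z axes, in that order (R = Rz(yaw) Ry(pitch) Rx(roll)).
In Python, from cell import manip gives the robot as it stands.
- The arm moves only by the shell command python3 nudge.py 'ROWS' [OPENING] [FORCE]. ROWS is a JSON list of rows, 1 to 5 of them, each written [[dx, dy, dz], [rx, ry, rz]]: dx, dy, dz in mm, then a rotation vector rx, ry, rz in rad; each row is the pose to reach, as a shift and turn from the pose commanded when the command began, along the tool's axes at that moment; what a row does not reach only later rows make up. A row lasts 1/10 s, in which the tool goes at most 50 mm and 0.15 rad, less where a joint would pass 70% of its speed; a pose out of reach is approached as far as the arm can. OPENING is the finger opening in mm, set as the command begins (- or left out keeps the last). The fingers move at their own pace and stop on an object; FORCE is the grip in N (left out, the last holds). Time passes only in rows, so rows that do not move let the fingers close. It prints the time, the measured TCP pose, the force, the opening and the grip force at its end. Input that does not fit is refused with a message, and nothing moves.
- manip.read_state(): the state, without advancing time (a new reading comes with each control period).
- manip.camera(name): name is "scene" or "top" or "wrist"; returns (picture, depth): 420x560x3 uint8, red, green, blue; 420x560 float32, mm along the optical axis (not along the pixel's ray), 0 where there is no reading.
- manip.camera_info(name): a dict with "K" (3x3 intrinsics, pixels), "rvec" (rotation vector, rad) and "tvec" (3), from world to camera coordinates, as OpenCV has them; the wrist camera has in their place "mount" (4x4, takes a point from camera to tool coordinates, whose origin is the TCP and whose axes are the flange's). Camera axes: x right, y down, z forward; pixel columns grow to the right and rows downward; lengths in mm; the calibration is good to about 2 mm. A picture is of the moment at which its call begins: read the wrist's pose just before it. camera_info takes no time and is no camera call.
- manip.sign_off(): hands the job in; it is judged then, once.
The state is a dict: "clock": time; "joints": joint angles; "qd": joint speeds; "effort": joint torques, N m; "eef_pos": TCP position; "eef_rot": TCP orientation; "wrist_force": force on the tool from outside, world axes, zero at the start; "moment": the same for the moment, N m; "finger_gap": finger opening in mm; "finger_force": force on a finger pad.
Only numpy, scipy, OpenCV 4.12 (cv2) and the standard library are available. Lean on these libraries where they do the work, as an engineer would, in place of code of your own. Each camera call takes 0.05 s, during which the arm holds its last target. There are 200 camera calls.

TASK

Set every limit switch that stands on the surface plate into a station of the test bed, the slot of its foot over the slot of the bed, and fasten it with a wing bolt from the stand: T-head lengthwise down through both slots until the collar sits on the foot, then a quarter turn so that the wing stands square across the slot. Once a switch is fast, and not before, trip it with the drilled steel block, not with the fingers: push its roller sideways to the right until the tell-tale hand stands between the two bold marks, no further, and let the arm come back upright. Finally lay the block flat on the surface plate clear of the bed, and leave everything else on the plate alone.

Things in the scene. Friction and masses are not known exactly. Their poses are not given: they have to be found in the camera images.
- test_bed: Fixed metal bed, 72 (x) x 364 mm (y), plate top 24 mm above the surface plate. Origin on the surface plate below the middle station; x away from the robot, y to the left along the bed. Stations at y = 118, 0, -118 mm, where a switch's origin belongs, between 3 mm ribs that leave the foot 2 mm play a side. Slot through the plate 50 mm left (+y) of each station: 32 (y) x 15 mm; free below.
- drilled_block: Drilled steel block, 50 x 50 mm and 25 mm high, 0.37 to 0.55 kg, lying flat on the surface plate. Origin at the centre of its underside, z up. It serves as the dog that pushes the rollers.
- bolt_stand: Fixed wooden stand 170 (x) x 36 (y) x 36 mm high with three oblong pockets in a row along its x, 52 mm apart, holding the three wing bolts. Origin at the centre of its underside.
- bolt_1: Wing bolt, 60 g, all alike. Origin on the axis at the underside of its round collar (26 mm wide, 6 mm thick). Wing grip 34 long (x), 12 thick (y), 6 to 38 mm above the origin. Below: 8 mm stem, T-head 26 long (x), 9 wide (y), 15.5 to 22.5 mm below the origin; wing and T-head parallel. Starts upright in the stand, x along the stand's x, collar on its top.
- bolt_2: Wing bolt, 60 g, all alike. Origin on the axis at the underside of its round collar (26 mm wide, 6 mm thick). Wing grip 34 long (x), 12 thick (y), 6 to 38 mm above the origin. Below: 8 mm stem, T-head 26 long (x), 9 wide (y), 15.5 to 22.5 mm below the origin; wing and T-head parallel. Starts upright in the stand, x along the stand's x, collar on its top.
- bolt_3: Wing bolt, 60 g, all alike. Origin on the axis at the underside of its round collar (26 mm wide, 6 mm thick). Wing grip 34 long (x), 12 thick (y), 6 to 38 mm above the origin. Below: 8 mm stem, T-head 26 long (x), 9 wide (y), 15.5 to 22.5 mm below the origin; wing and T-head parallel. Starts upright in the stand, x along the stand's x, collar on its top.
- switch_1: Limit switch, or None; 0.35 kg, loose. Origin under its body at the foot's underside; on the bed its axes are the bed's. Foot x +-21, y -31 to 71, 6 mm thick; slot 15 wide from y = 28 to its open end, bolt axis at x = 0, y = 50 (bolt origin then z = 6). Grey body 30 x 30, z 6 to 56: grip it. Arm on the front at x = -24.5, shaft z = 48; white quadrant at the -y side. Tips if pushed unbolted.
- switch_1_roller (a point): Centre of the black roller (19 mm diameter, 8 mm wide along x) on this switch's arm, 32 mm from the shaft; at rest straight above it (z = 80 mm, x = -31 mm in the switch's frame). On the bed push it from its left (+y) side to the right (-y).
- switch_1_arm (a joint): Roller arm angle, rad: 0 at rest (upright), growing as the roller is pushed to the right (the switch's -y), end stop 1.15. A spring returns it; about 1 N at the roller to start, 2.5 to 5 N between the marks.
- switch_1_hand (a joint): Tell-tale hand, rad: 0 at the start; the arm carries it along and it stays at the arm's greatest angle. The bold marks stand at 0.45 (the switch has tripped) and 0.85 (too far). Nothing brings it back.
- switch_2: Limit switch, or None; 0.35 kg, loose. Origin under its body at the foot's underside; on the bed its axes are the bed's. Foot x +-21, y -31 to 71, 6 mm thick; slot 15 wide from y = 28 to its open end, bolt axis at x = 0, y = 50 (bolt origin then z = 6). Grey body 30 x 30, z 6 to 56: grip it. Arm on the front at x = -24.5, shaft z = 48; white quadrant at the -y side. Tips if pushed unbolted.
- switch_2_roller (a point): Centre of the black roller (19 mm diameter, 8 mm wide along x) on this switch's arm, 32 mm from the shaft; at rest straight above it (z = 80 mm, x = -31 mm in the switch's frame). On the bed push it from its left (+y) side to the right (-y).
- switch_2_arm (a joint): Roller arm angle, rad: 0 at rest (upright), growing as the roller is pushed to the right (the switch's -y), end stop 1.15. A spring returns it; about 1 N at the roller to start, 2.5 to 5 N between the marks.
- switch_2_hand (a joint): Tell-tale hand, rad: 0 at the start; the arm carries it along and it stays at the arm's greatest angle. The bold marks stand at 0.45 (the switch has tripped) and 0.85 (too far). Nothing brings it back.
- switch_3: Limit switch, or None; 0.35 kg, loose. Origin under its body at the foot's underside; on the bed its axes are the bed's. Foot x +-21, y -31 to 71, 6 mm thick; slot 15 wide from y = 28 to its open end, bolt axis at x = 0, y = 50 (bolt origin then z = 6). Grey body 30 x 30, z 6 to 56: grip it. Arm on the front at x = -24.5, shaft z = 48; white quadrant at the -y side. Tips if pushed unbolted.
- switch_3_roller (a point): Centre of the black roller (19 mm diameter, 8 mm wide along x) on this switch's arm, 32 mm from the shaft; at rest straight above it (z = 80 mm, x = -31 mm in the switch's frame). On the bed push it from its left (+y) side to the right (-y).
- switch_3_arm (a joint): Roller arm angle, rad: 0 at rest (upright), growing as the roller is pushed to the right (the switch's -y), end stop 1.15. A spring returns it; about 1 N at the roller to start, 2.5 to 5 N between the marks.
- switch_3_hand (a joint): Tell-tale hand, rad: 0 at the start; the arm carries it along and it stays at the arm's greatest angle. The bold marks stand at 0.45 (the switch has tripped) and 0.85 (too far). Nothing brings it back.
- loupe: Bystander: black loupe, 33 mm wide, 36 mm high. Origin at the centre of its underside. Leave it alone.
- cylinder_square: Bystander: steel cylinder with a black top, 38 mm wide, 80 mm high. Origin at the centre of its underside. Leave it alone.
- white_jar: Bystander: white jar, 48 mm wide, 62 mm high. Origin at the centre of its underside. Leave it alone.
- parts_dish: Bystander: shallow metal dish, 66 mm wide, 15 mm high. Origin at the centre of its underside. Leave it alone.
- part_bush: Bystander: bronze bush, 28 mm wide, 27 mm high. Origin at the centre of its underside. Leave it alone.
- indenter_case: Bystander: small blue case, 37 x 56 x 23 mm. Origin at the centre of its underside. Leave it alone.

How it is judged (in metres and radians):
On the way, in this order (a step that is already met when the one before it is completed fails the run):
1. every switch sits in a station of the bed and is bolted down, its bolt turned across the slot (x of switch_1 in the frame of test_bed between -0.0045 and 0.0045 m and z of switch_1 in the frame of test_bed between 0.022 and 0.0265 m and angle between each of switch_1, switch_2, switch_3's own z axis and vertical below 0.06 rad and (y of switch_1 in the frame of test_bed between 0.1135 and 0.1225 m or y of switch_1 in the frame of test_bed between -0.0045 and 0.0045 m or y of switch_1 in the frame of test_bed between -0.1225 and -0.1135 m) and ((x of bolt_1 in the frame of switch_1 between -0.006 and 0.006 m and y of bolt_1 in the frame of switch_1 between 0.043 and 0.057 m and z of bolt_1 in the frame of switch_1 between 0.002 and 0.009 m and angle between the x axis of bolt_1 and the y axis of switch_1, either way round above 1.2 rad) or (x of bolt_2 in the frame of switch_1 between -0.006 and 0.006 m and y of bolt_2 in the frame of switch_1 between 0.043 and 0.057 m and z of bolt_2 in the frame of switch_1 between 0.002 and 0.009 m and angle between the x axis of bolt_2 and the y axis of switch_1, either way round above 1.2 rad) or (x of bolt_3 in the frame of switch_1 between -0.006 and 0.006 m and y of bolt_3 in the frame of switch_1 between 0.043 and 0.057 m and z of bolt_3 in the frame of switch_1 between 0.002 and 0.009 m and angle between the x axis of bolt_3 and the y axis of switch_1, either way round above 1.2 rad)) and x of switch_2 in the frame of test_bed between -0.0045 and 0.0045 m and z of switch_2 in the frame of test_bed between 0.022 and 0.0265 m and (y of switch_2 in the frame of test_bed between 0.1135 and 0.1225 m or y of switch_2 in the frame of test_bed between -0.0045 and 0.0045 m or y of switch_2 in the frame of test_bed between -0.1225 and -0.1135 m) and ((x of bolt_1 in the frame of switch_2 between -0.006 and 0.006 m and y of bolt_1 in the frame of switch_2 between 0.043 and 0.057 m and z of bolt_1 in the frame of switch_2 between 0.002 and 0.009 m and angle between the x axis of bolt_1 and the y axis of switch_2, either way round above 1.2 rad) or (x of bolt_2 in the frame of switch_2 between -0.006 and 0.006 m and y of bolt_2 in the frame of switch_2 between 0.043 and 0.057 m and z of bolt_2 in the frame of switch_2 between 0.002 and 0.009 m and angle between the x axis of bolt_2 and the y axis of switch_2, either way round above 1.2 rad) or (x of bolt_3 in the frame of switch_2 between -0.006 and 0.006 m and y of bolt_3 in the frame of switch_2 between 0.043 and 0.057 m and z of bolt_3 in the frame of switch_2 between 0.002 and 0.009 m and angle between the x axis of bolt_3 and the y axis of switch_2, either way round above 1.2 rad)) and x of switch_3 in the frame of test_bed between -0.0045 and 0.0045 m and z of switch_3 in the frame of test_bed between 0.022 and 0.0265 m and (y of switch_3 in the frame of test_bed between 0.1135 and 0.1225 m or y of switch_3 in the frame of test_bed between -0.0045 and 0.0045 m or y of switch_3 in the frame of test_bed between -0.1225 and -0.1135 m) and ((x of bolt_1 in the frame of switch_3 between -0.006 and 0.006 m and y of bolt_1 in the frame of switch_3 between 0.043 and 0.057 m and z of bolt_1 in the frame of switch_3 between 0.002 and 0.009 m and angle between the x axis of bolt_1 and the y axis of switch_3, either way round above 1.2 rad) or (x of bolt_2 in the frame of switch_3 between -0.006 and 0.006 m and y of bolt_2 in the frame of switch_3 between 0.043 and 0.057 m and z of bolt_2 in the frame of switch_3 between 0.002 and 0.009 m and angle between the x axis of bolt_2 and the y axis of switch_3, either way round above 1.2 rad) or (x of bolt_3 in the frame of switch_3 between -0.006 and 0.006 m and y of bolt_3 in the frame of switch_3 between 0.043 and 0.057 m and z of bolt_3 in the frame of switch_3 between 0.002 and 0.009 m and angle between the x axis of bolt_3 and the y axis of switch_3, either way round above 1.2 rad))), for 0.2 s.
2. every switch has been tripped (value of joint each of switch_1_hand, switch_2_hand, switch_3_hand above 0.45 rad), for 0.2 s.
At the end, for the whole second after the job is handed in: Each switch level in a station, a bolt through its slot (axis within 6 mm, collar on the foot, wing across within 0.37 rad), its hand between the marks (0.45 to 0.85 rad), its arm upright (under 0.08 rad); the drilled block flat and still on the surface plate, clear of the bed (all of step 1 and all of step 2 and value of joint each of switch_1_hand, switch_2_hand, switch_3_hand below 0.85 rad and value of joint each of switch_1_arm, switch_2_arm, switch_3_arm below 0.08 rad and height (world z) of drilled_block below 0.004 m and angle between drilled_block's own z axis and vertical below 0.05 rad and linear speed of drilled_block below 0.01 m/s and (x of drilled_block in the frame of test_bed below -0.062 m or x of drilled_block in the frame of test_bed above 0.062 m or y of drilled_block in the frame of test_bed above 0.228 m or y of drilled_block in the frame of test_bed below -0.188 m) and contact force between drilled_block and test_bed below 0.2 N); the robot touches nothing.
It fails at once if an arm deflected while its switch is not bolted down ((value of joint switch_1_arm above 0.3 rad and not ((x of bolt_1 in the frame of switch_1 between -0.006 and 0.006 m and y of bolt_1 in the frame of switch_1 between 0.043 and 0.057 m and z of bolt_1 in the frame of switch_1 between 0.002 and 0.009 m and angle between the x axis of bolt_1 and the y axis of switch_1, either way round above 1.2 rad) or (x of bolt_2 in the frame of switch_1 between -0.006 and 0.006 m and y of bolt_2 in the frame of switch_1 between 0.043 and 0.057 m and z of bolt_2 in the frame of switch_1 between 0.002 and 0.009 m and angle between the x axis of bolt_2 and the y axis of switch_1, either way round above 1.2 rad) or (x of bolt_3 in the frame of switch_1 between -0.006 and 0.006 m and y of bolt_3 in the frame of switch_1 between 0.043 and 0.057 m and z of bolt_3 in the frame of switch_1 between 0.002 and 0.009 m and angle between the x axis of bolt_3 and the y axis of switch_1, either way round above 1.2 rad))) or (value of joint switch_2_arm above 0.3 rad and not ((x of bolt_1 in the frame of switch_2 between -0.006 and 0.006 m and y of bolt_1 in the frame of switch_2 between 0.043 and 0.057 m and z of bolt_1 in the frame of switch_2 between 0.002 and 0.009 m and angle between the x axis of bolt_1 and the y axis of switch_2, either way round above 1.2 rad) or (x of bolt_2 in the frame of switch_2 between -0.006 and 0.006 m and y of bolt_2 in the frame of switch_2 between 0.043 and 0.057 m and z of bolt_2 in the frame of switch_2 between 0.002 and 0.009 m and angle between the x axis of bolt_2 and the y axis of switch_2, either way round above 1.2 rad) or (x of bolt_3 in the frame of switch_2 between -0.006 and 0.006 m and y of bolt_3 in the frame of switch_2 between 0.043 and 0.057 m and z of bolt_3 in the frame of switch_2 between 0.002 and 0.009 m and angle between the x axis of bolt_3 and the y axis of switch_2, either way round above 1.2 rad))) or (value of joint switch_3_arm above 0.3 rad and not ((x of bolt_1 in the frame of switch_3 between -0.006 and 0.006 m and y of bolt_1 in the frame of switch_3 between 0.043 and 0.057 m and z of bolt_1 in the frame of switch_3 between 0.002 and 0.009 m and angle between the x axis of bolt_1 and the y axis of switch_3, either way round above 1.2 rad) or (x of bolt_2 in the frame of switch_3 between -0.006 and 0.006 m and y of bolt_2 in the frame of switch_3 between 0.043 and 0.057 m and z of bolt_2 in the frame of switch_3 between 0.002 and 0.009 m and angle between the x axis of bolt_2 and the y axis of switch_3, either way round above 1.2 rad) or (x of bolt_3 in the frame of switch_3 between -0.006 and 0.006 m and y of bolt_3 in the frame of switch_3 between 0.043 and 0.057 m and z of bolt_3 in the frame of switch_3 between 0.002 and 0.009 m and angle between the x axis of bolt_3 and the y axis of switch_3, either way round above 1.2 rad)))).
It fails at once if an arm deflected by something other than the drilled block (block more than 90 mm from the roller) ((value of joint switch_1_arm above 0.3 rad and distance between drilled_block and switch_1_roller above 0.09 m) or (value of joint switch_2_arm above 0.3 rad and distance between drilled_block and switch_2_roller above 0.09 m) or (value of joint switch_3_arm above 0.3 rad and distance between drilled_block and switch_3_roller above 0.09 m)).
It fails at once if a roller pushed with the fingers (contact force between the fingers and switch_1_arm above 1 N or contact force between the fingers and switch_2_arm above 1 N or contact force between the fingers and switch_3_arm above 1 N).
It fails at once if a bystander moved by more than 25 mm (distance of any of cylinder_square, white_jar, indenter_case from where it was at the start of the episode above 0.025 m).
Of switch_1, switch_2, switch_3 only 2 to 3 are there at a start; the rules pass over those that are not, and their reading is None.
At some moment in a run one of drilled_block may be knocked a few centimetres aside while the robot is not near it.
It also fails if it takes over 210 s, if anything falls off the work surface, if the arm or the gripper's body presses on something with over 40 N, if the wrist force passes 120 N, or if a joint passes its speed limit or range.

## Working session

There is one attempt and no reset: what is moved stays moved. The work goes in short steps, Python scripts to look and compute and a shell command to move; the robot and the scene stay as the last step left them, time stands still between calls to the robot, and variables do not carry over. Pictures are saved under pics/ and viewed, at most 14 in all, crops included, and the job is handed in when it is done.

```bash
ls; mkdir -p pics
python3 - <<'E'
from cell import manip
import cv2,numpy as np
print(manip.read_state(), manip.grip_depth)
for n in ("scene","top","wrist"):
    i=manip.camera_info(n); print(n,{k:np.round(v,4).tolist() for k,v in i.items()})
    p,d=manip.camera(n); np.savez(f'/tmp/{n}0.npz',p=p,d=d); cv2.imwrite(f'pics/{n}0.png',p[:,:,::-1])
E
```

```text
cell.py
nudge.py
pics
{'clock': 0.0, 'joints': array([ 1.11740103e+00,  3.00483407e-01,  1.52158414e+00,  2.72359238e-05,
        1.32070192e+00, -6.66186468e-02]), 'qd': array([-0.00221941, -0.00047492,  0.00072348,  0.00039177, -0.00080419,
        0.00056183]), 'effort': array([-1.97250342e-04, -5.31815171e+01, -3.52735591e+01,  7.08271447e-02,
        2.44565407e-02, -3.11419490e-05]), 'eef_pos': array([207.34051054, 509.10788652, 183.1783044 ]), 'eef_rot': array([-3.14042021e+00, -1.04661576e-04,  2.75480919e+00]), 'wrist_force': array([-0.15972643,  0.15384926, -0.15006448]), 'moment': array([0.00998845, 0.01713761, 0.02573577]), 'finger_force': 0.0, 'finger_gap': 93.9647172629939} -18.8
scene {'K': [[403.1941, 0.0, 280.8228], [0.0, 403.1941, 206.3529], [0.0, 0.0, 1.0]], 'rvec': [2.0033, -1.1897, 0.5459], 'tvec': [-183.3638, 406.4129, 790.0713]}
top {'K': [[491.8492, 0.0, 286.4336], [0.0, 491.8492, 203.803], [0.0, 0.0, 1.0]], 'rvec': [2.1227, -2.1514, 0.1328], 'tvec': [122.6843, 551.381, 1572.9819]}
wrist {'K': [[297.5287, 0.0, 279.6622], [0.0, 297.5287, 208.2668], [0.0, 0.0, 1.0]], 'mount': [[0.0, -0.9567, -0.2909, 85.0808], [1.0, 0.0, 0.0002, -0.3367], [-0.0001, -0.2909, 0.9567, -201.5442], [0.0, 0.0, 0.0, 1.0]]}
```
View pics/scene0.png

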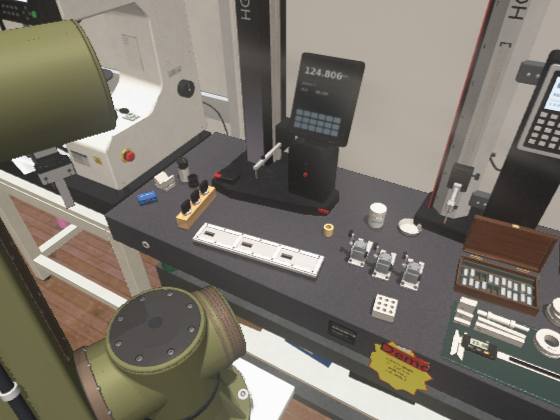

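View pics/top0.png

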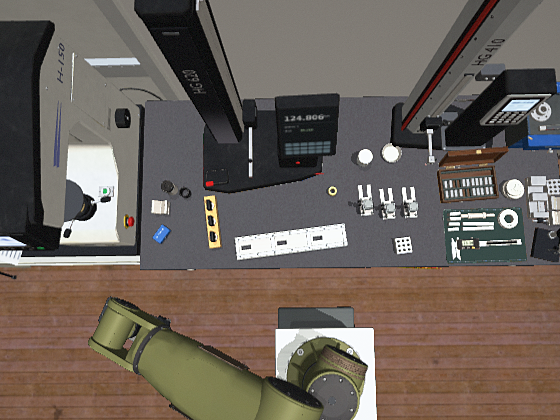

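Create h.py:
```python
import cv2,numpy as np
from scipy.spatial.transform import Rotation as Ro
from cell import manip
def tool(s):
    T=np.eye(4); T[:3,:3]=Ro.from_euler('xyz',s['eef_rot']).as_matrix(); T[:3,3]=s['eef_pos']; return T
def shot(n,f=None):
    """picture, depth, K, camera-to-world"""
    s=manip.read_state(); p,d=manip.camera(n); i=manip.camera_info(n)
    if n=='wrist': T=tool(s)@np.array(i['mount'])
    else:
        T=np.eye(4); T[:3,:3]=cv2.Rodrigues(np.array(i['rvec'],float))[0]; T[:3,3]=np.ravel(i['tvec']); T=np.linalg.inv(T)
    if f: cv2.imwrite(f'pics/{f}.png',p[:,:,::-1]); np.savez(f'/tmp/{f}.npz',p=p,d=d,K=i['K'],T=T)
    return p,d,np.array(i['K']),T
def load(f): z=np.load(f'/tmp/{f}.npz'); return z['p'],z['d'],z['K'],z['T']
def ray(K,T,uv):
    uv=np.atleast_2d(uv).astype(float); r=np.c_[(uv-K[:2,2])/[K[0,0],K[1,1]],np.ones(len(uv))]@T[:3,:3].T
    return T[:3,3],r
def onplane(K,T,uv,z):
    o,r=ray(K,T,uv); return o+r*((z-o[2])/r[:,2:3])
def cloud(d,K,T):
    v,u=np.mgrid[:d.shape[0],:d.shape[1]]; o,r=ray(K,T,np.c_[u.ravel(),v.ravel()])
    P=o+r*d.reshape(-1,1); P[d.ravel()==0]=np.nan; return P.reshape(*d.shape,3)
def delta(x,y,z,yaw=None):
    """shift in tool axes to TCP x,y,z, and turn about tool z"""
    s=manip.read_state(); T=tool(s); d=T[:3,:3].T@(np.array([x,y,z])-T[:3,3])
    a=s['eef_rot'][2]; t=0 if yaw is None else -((yaw-a+np.pi)%(2*np.pi)-np.pi)
    print('at',np.round(s['eef_pos'],1),np.round(s['eef_rot'],3),'q1,q6',np.round(s['joints'][[0,5]],2),'shift',np.round(d,1),'rz',round(t,3))
```

Run:
```python
from h import *
z=np.load('/tmp/top0.npz');i=manip.camera_info('top');T=np.eye(4);T[:3,:3]=cv2.Rodrigues(np.array(i['rvec']))[0];T[:3,3]=np.ravel(i['tvec']);T=np.linalg.inv(T);K=np.array(i['K'])
P=cloud(z['d'],K,T)
for n,(u,v) in dict(table=(300,215),sw1=(364,208),sw2=(387,212),sw3=(408,212),sw1p=(364,190),blk=(403,245),bedL=(238,247),bedR=(345,235),bedM=(268,243),stand0=(211,198),stand1=(213,245),b1=(210,210),b2=(212,222),b3=(213,236),bush=(333,190),jar=(365,157)).items(): print(n,np.round(P[v,u]))
p=z['p'][180:260,130:440]; cv2.imwrite('pics/topc.png',cv2.resize(p[:,:,::-1],None,fx=2.58,fy=2.58,interpolation=cv2.INTER_CUBIC))
```

```text
table [520.  71.   2.]
sw1 [ 535. -138.   43.]
sw2 [ 521. -212.   40.]
sw3 [ 519. -278.   51.]
sw1p [ 601. -145.    5.]
blk [ 415. -268.   -0.]
bedL [415. 276.  25.]
bedR [449. -74.  31.]
bedM [426. 177.  29.]
stand0 [576. 364.  38.]
stand1 [421. 356.  37.]
b1 [536. 366.  43.]
b2 [493. 355.  72.]
b3 [447. 349.  79.]
bush [603. -41.   4.]
jar [ 700. -144.   66.]
```

View pics/topc.png

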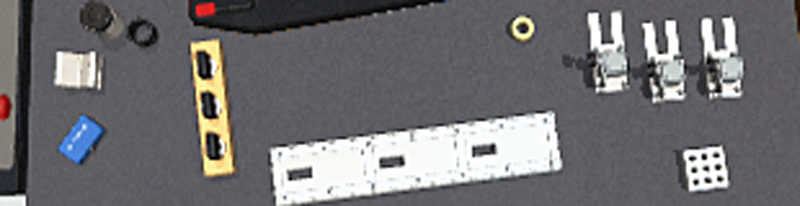

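The scene view shows the bed in the middle, the stand on its left and three switches on the right, with the block in front of them. In the enlarged top view the bed runs from (272,175) to (557,140), its slots are at (300,173), (392,161) and (484,149), the bolts are at (207,65), (211,104) and (215,146), and the switch bodies are at (610,65), (668,72) and (728,70) with slots pointing away. The block is at (706,168). Next I'll move the wrist camera over the switches.

```bash
python3 nudge.py '[[[-40, -37, -10], [0, 0, 0]], [[-75, -70, -20], [0, 0, 0]], [[-110, -100, -30], [0, 0, 0]], [[-145, -135, -40], [0, 0, 0]], [[-180, -165, -40], [0, 0, 0]]]' 94
python3 nudge.py '[[[-35, -32, 0], [0, 0, 0]], [[-70, -65, 0], [0, 0, 0]], [[-105, -97, 0], [0, 0, 0]], [[-140, -130, 0], [0, 0, 0]], [[-170, -160, 0], [0, 0, 0]]]'
python3 nudge.py '[[[-35, -32, 0], [0, 0, 0]], [[-70, -65, 0], [0, 0, 0]], [[-105, -97, 0], [0, 0, 0]], [[-140, -130, 0], [0, 0, 0]], [[-170, -160, 0], [0, 0, 0]]]'
python3 nudge.py '[[[-35, -32, 0], [0, 0, 0]], [[-66, -58, 0], [0, 0, 0]], [[-66, -58, 0], [0, 0.0, 0.15]], [[-66, -58, 0], [0, 0, 0.3]], [[-66, -58, 0], [0, 0, 0.45]]]'
python3 nudge.py '[[[0, 0, 0], [0, 0, 0.15]], [[0, 0, 0], [0, 0, 0.3]], [[0, 0, 0], [0, 0, 0.45]], [[0, 0, 0], [0, 0, 0.6]], [[0, 0, 0], [0, 0, 0.734]]]'
python3 nudge.py '[[[0, 0, 0], [0, 0, 0]], [[0, 0, 0], [0, 0, 0]], [[0, 0, 0], [0, 0, 0]]]'
python3 - <<'E'
from h import *
p,d,K,T=shot('wrist','w1'); print(manip.read_state()['eef_pos'],manip.read_state()['eef_rot'])
E
```

```text
clock: 0.65
eef_pos: [312.4, 287.0, 224.8]
eef_rot: [3.14, 0.001, 2.755]
wrist_force: [1.2, 0.6, -0.5]
finger_gap: 94.0
finger_force: 0.0
clock: 1.15
eef_pos: [409.5, 74.2, 223.8]
eef_rot: [3.141, 0.0, 2.754]
wrist_force: [-0.1, 0.1, 0.6]
finger_gap: 93.8
finger_force: 0.0
clock: 1.65
eef_pos: [506.5, -138.2, 223.4]
eef_rot: [-3.142, -0.0, 2.754]
wrist_force: [1.1, 0.9, 0.4]
finger_gap: 93.9
finger_force: 0.0
clock: 2.15
eef_pos: [545.2, -214.9, 223.2]
eef_rot: [-3.141, -0.001, 2.298]
wrist_force: [-0.2, -0.4, -0.6]
finger_gap: 93.9
finger_force: 0.0
clock: 2.65
eef_pos: [545.2, -214.5, 223.4]
eef_rot: [-3.141, -0.0, 1.565]
wrist_force: [-0.2, -0.1, -0.2]
finger_gap: 93.7
finger_force: 0.0
clock: 2.95
eef_pos: [545.3, -214.6, 223.7]
eef_rot: [-3.141, -0.0, 1.574]
wrist_force: [-0.2, 0.0, -0.3]
finger_gap: 94.3
finger_force: 0.0
[ 545.32088376 -214.59050198  223.69570511] [-3.14146766e+00 -2.14964769e-05  1.57325725e+00]
```

View pics/w1.png

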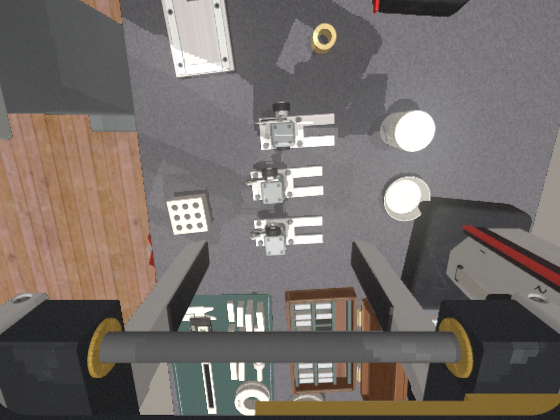

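```bash
cat >> h.py <<'E'
def rect(P2):
    (c,(w,h),a)=cv2.minAreaRect(P2.astype(np.float32)); return np.round(c,1),(round(w,1),round(h,1)),round(a,2)
def seg(p,P,box,zl,zh):
    x0,x1,y0,y1=box; m=(P[...,0]>x0)&(P[...,0]<x1)&(P[...,1]>y0)&(P[...,1]<y1)&(P[...,2]>zl)&(P[...,2]<zh); return m
E
python3 - <<'E'
from h import *
p,d,K,T=load('w1'); P=cloud(d,K,T)
print('table z',np.round(P[100:120,190:240,2].mean(),2))
v=cv2.cvtColor(p,cv2.COLOR_RGB2HSV)
for n,(u,w) in dict(A=(283,133),B=(272,185),C=(275,240)).items():
    print(n,'body px world',np.round(P[w,u],1),p[w,u]); c=P[w,u]
    box=(c[0]-60,c[0]+100,c[1]-32,c[1]+30)
    # histogram of heights
    m=seg(p,P,box,2.5,120); h,_=np.histogram(P[m][:,2],bins=np.arange(2,110,4)); print(h)
    m=seg(p,P,(c[0]-25,c[0]+25,c[1]-25,c[1]+25),50,62); q=P[m]; print(' bodytop',rect(q[:,:2]),q[:,2].mean(),len(q))
    white=(v[...,1]<40)&(v[...,2]>170)
    m=seg(p,P,box,3,11)&white; q=P[m]; print(' foot',rect(q[:,:2]),q[:,2].mean(),len(q), q[:,:2].min(0),q[:,:2].max(0))
u,w=190,212; c=P[w,u]; m=seg(p,P,(c[0]-45,c[0]+45,c[1]-45,c[1]+45),15,35); q=P[m]; print('block',c,rect(q[:,:2]),q[:,2].mean())
cv2.imwrite('pics/w1c.png',cv2.resize(p[90:265,150:400,::-1],None,fx=3.2,fy=3.2,interpolation=cv2.INTER_CUBIC))
E
```

```text
table z nan
A body px world [ 549.2 -147.    56.9] [168 169 168]
[318 969  33   4   0   8  31   6  22  48   1  14  80 537  32  28   9   2
   1  22  24  58  11   0   0   0]
 bodytop (array([ 546.2, -144.3]), (31.9, 43.6), 21.65) 55.99048340332722 639
 foot (array([ 568.5, -147.7]), (101.8, 41.9), 3.69) 6.74310260171514 1130 [ 517.25492457 -171.13140479] [ 620.50621983 -124.39830643]
B body px world [ 535.7 -211.2   55.4] [195 198 195]
[251 843  25   6   1   4   2  19  27  45   6  17  49 447  38  18   7   0
   0  31  39  67  16   0   0   0]
 bodytop (array([ 530.4, -219.1]), (36.8, 34.1), 5.36) 56.189917833294416 517
 foot (array([ 555.4, -219.5]), (101.2, 42.3), 5.0) 6.700535243343175 923 [ 503.33438929 -242.84419132] [ 606.90804393 -194.25867307]
C body px world [ 539.4 -285.7   57.2] [219 222 220]
[270 753  43   9  11   9   8  17  22  54  21  23  47 377  30  11   0   6
   8  25  31  76   8   0   0   0]
 bodytop (array([ 536.1, -288.5]), (32.4, 44.4), 21.87) 56.12356231302512 430
 foot (array([ 558.9, -293.2]), (102.4, 42.4), 3.57) 6.7256320726203285 868 [ 507.22577238 -315.76790976] [ 610.16631016 -268.88734969]
block [ 419.46711952 -256.7289963    26.00251655] (array([ 414.4, -263.2]), (51.0, 50.7), 6.91) 24.282086886904523
```

View pics/w1c.png

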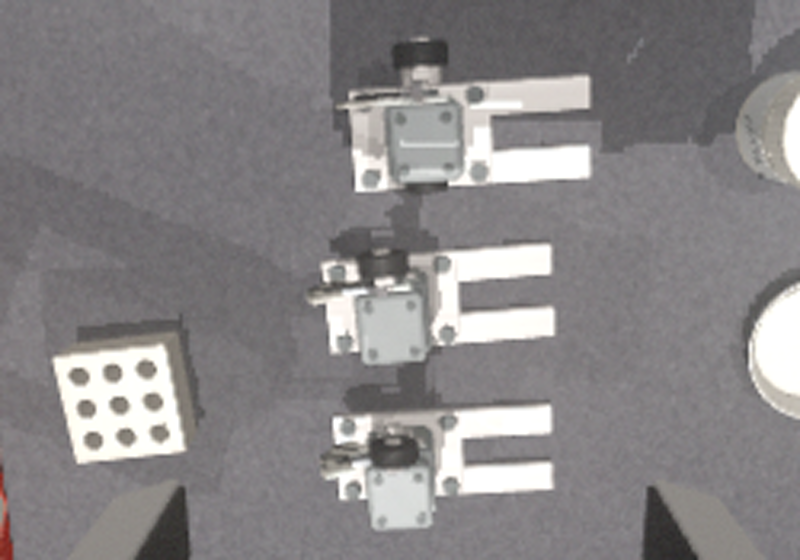

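The crop shows the three feet, with prongs ending at about (590,130), (553,290) and (553,450), bodies at (425,143), (392,325) and (400,495), and arms and rollers on the upper (+y) side. The feet measure 102x42 mm at z 6.7, as they should. Next I'll look at the bed and the stand.

```bash
python3 nudge.py '[[[45, -16, -12], [0, 0, 0]], [[90, -33, -25], [0, 0, 0]], [[135, -50, -35], [0, 0, 0]], [[180, -66, -45], [0, 0, 0]], [[225, -82, -55], [0, 0, 0]]]'
python3 nudge.py '[[[45, -16, -12], [0, 0, 0]], [[90, -33, -25], [0, 0, -0.15]], [[90, -33, -25], [0, 0, -0.3]], [[90, -33, -25], [0, 0, -0.45]], [[90, -33, -25], [0, 0, -0.6]]]' >/dev/null
python3 nudge.py '[[[0, 0, 0], [0, 0, -0.15]], [[0, 0, 0], [0, 0, -0.3]], [[0, 0, 0], [0, 0, -0.45]], [[0, 0, 0], [0, 0, -0.6]], [[0, 0, 0], [0, 0, -0.75]]]' >/dev/null
python3 nudge.py '[[[0, 0, 0], [0, 0, -0.15]], [[0, 0, 0], [0, 0, -0.317]], [[0, 0, 0], [0, 0, -0.317]], [[0, 0, 0], [0, 0, -0.317]], [[0, 0, 0], [0, 0, -0.317]]]'
python3 - <<'E'
from h import *
p,d,K,T=shot('wrist','w2'); P=cloud(d,K,T)
v=cv2.cvtColor(p,cv2.COLOR_RGB2HSV)
print(manip.read_state()['eef_pos'],manip.read_state()['eef_rot'])
m=seg(p,P,(330,560,-150,320),20,40)
q=P[m]; h,e=np.histogram(q[:,2],bins=np.arange(20,41)); print(h)
m=m.astype(np.uint8)*255; cv2.imwrite('/tmp/m.png',m)
E
```

```text
clock: 3.5
eef_pos: [462.3, 11.9, 279.3]
eef_rot: [3.141, -0.0, 1.572]
wrist_force: [0.8, 0.8, 0.1]
finger_gap: 94.2
finger_force: 0.0
clock: 5.0
eef_pos: [430.3, 100.4, 303.8]
eef_rot: [3.142, 0.0, -3.048]
wrist_force: [-0.2, 0.2, -0.2]
finger_gap: 94.0
finger_force: 0.0
[430.33963236 100.41193957 303.75673914] [ 3.14159075e+00  1.32086246e-05 -3.04776390e+00]
[  23   34  141  933 2452 2063  782 1085 1297  499   71    3    1   10
    8    5    9    2    3    5]
```

View pics/w2.png

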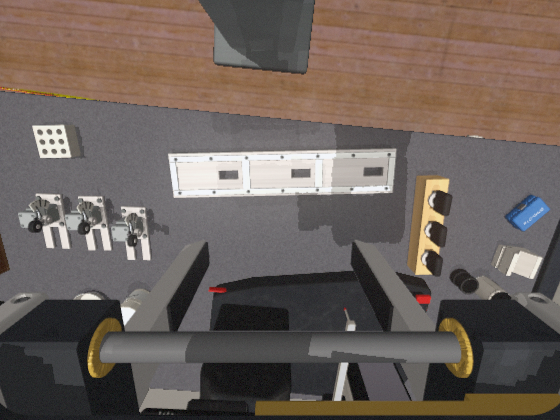

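The wrist view shows the bed from (168,150) to (395,200), its slots at (228,175), (301,173) and (373,171), the stand at (432,225) with bolts at (440,200), (434,232) and (430,262), and the block at (55,141).

Run:
```python
from h import *
p,d,K,T=load('w2'); P=cloud(d,K,T)
m=seg(p,P,(350,520,-120,320),19,33).astype(np.uint8)
n,l,s,c=cv2.connectedComponentsWithStats(m); k=1+s[1:,4].argmax(); q=P[l==k]; print('bed rect',rect(q[:,:2]))
g=cv2.cvtColor(p,cv2.COLOR_RGB2GRAY)
big=cv2.resize(g,None,fx=4,fy=4,interpolation=cv2.INTER_CUBIC)
roi=np.zeros_like(big); 
cs=[]
for u,v in ((228,175),(301,173),(373,171)):
    x0,y0=4*(u-18),4*(v-11); sub=big[y0:y0+88,x0:x0+144]; t,b=cv2.threshold(sub,0,255,cv2.THRESH_BINARY_INV+cv2.THRESH_OTSU)
    n,l,s,c=cv2.connectedComponentsWithStats(b); k=l[44,72]; 
    ys,xs=np.where(l==k); uv=np.c_[(xs+x0+.5)/4-.5,(ys+y0+.5)/4-.5]; W=onplane(K,T,uv,24); r=rect(W[:,:2]); print('slot',t,r,k); cs.append(r[0])
cs=np.array(cs); dv=cs[2]-cs[0]; print('spacing',np.linalg.norm(dv)/2,'yaw of bed y',np.arctan2(dv[1],dv[0])-np.pi/2)
# pts
for k in range(3):pass
m=seg(p,P,(400,600,330,400),33,42); q=P[m]; print('stand',rect(q[:,:2]),q[:,2].mean())
m=seg(p,P,(400,600,320,410),65,85); n,l,s,c=cv2.connectedComponentsWithStats(m.astype(np.uint8))
for k in range(1,n):
    if s[k,4]>15: q=P[l==k]; print('wing',s[k,4],rect(q[:,:2]),q[:,2].mean())
m=seg(p,P,(350,480,-320,-200),15,35); q=P[m]; print('block',rect(q[:,:2]),q[:,2].mean())
```

```text
bed rect (array([431.7, 103.9]), (72.5, 364.7), 6.64)
slot 172.0 (array([441.5,  16.3]), (14.9, 31.8), 5.35) 1
slot 170.0 (array([428. , 133.9]), (14.4, 31.3), 6.2) 1
slot 133.0 (array([414.1, 251.1]), (14.5, 31.6), 6.7) 2
spacing 118.19665815918823 yaw of bed y 0.11616963847678385
stand (array([500.2, 361.5]), (171.2, 37.1), 6.81) 36.80349360209134
wing 223 (array([447.9, 354.4]), (33.2, 12.9), 2.65) 72.65219363038695
wing 206 (array([499.6, 361. ]), (33.2, 12.3), 9.72) 72.4778107385028
wing 190 (array([550.8, 367.2]), (33.6, 12.5), 5.53) 72.63359965447286
block (array([ 414.5, -262.8]), (49.7, 53.1), 5.7) 24.25685035603926
```

```bash
python3 nudge.py '[[[-16, -45, 16], [0, 0, 0]], [[-32, -90, 32], [0, 0, 0]], [[-48, -135, 48], [0, 0, 0]], [[-64, -180, 64], [0, 0, 0]], [[-80, -225, 80], [0, 0, 0]]]' 60 25 >/dev/null
python3 nudge.py '[[[-14, -36, 23], [0, 0, 0.15]], [[-14, -36, 23], [0, 0, 0.3]], [[-14, -36, 23], [0, 0, 0.45]], [[-14, -36, 23], [0, 0, 0.6]], [[-14, -36, 23], [0, 0, 0.75]]]' >/dev/null
python3 nudge.py '[[[0, 0, 0], [0, 0, 0.15]], [[0, 0, 0], [0, 0, 0.3]], [[0, 0, 0], [0, 0, 0.45]], [[0, 0, 0], [0, 0, 0.6]], [[0, 0, 0], [0, 0, 0.75]]]' >/dev/null
python3 nudge.py '[[[0, 0, 0], [0, 0, 0.1]], [[0, 0, 0], [0, 0, 0.1]], [[0, 0, 0], [0, 0, 0.1]], [[0, 0, 0], [0, 0, 0.1]]]'
python3 - <<'E'
from h import *
delta(548.6,-151,22,1.635)
E
```

```text
clock: 6.95
eef_pos: [548.2, -148.8, 201.3]
eef_rot: [-3.142, -0.0, 1.64]
wrist_force: [-0.2, 0.2, -1.4]
finger_gap: 60.0
finger_force: 0.0
at [ 548.2 -148.8  201.3] [-3.142 -0.     1.64 ] q1,q6 [-0.33 -0.4 ] shift [ -2.3   0.2 179.3] rz 0.005
```

```bash
python3 nudge.py '[[[-2, 0, 45], [0, 0, 0]], [[-2, 0, 90], [0, 0, 0]], [[-2, 0, 130], [0, 0, 0]], [[-2, 0, 160], [0, 0, 0]], [[-2, 0, 179], [0, 0, 0]]]'
python3 nudge.py '[[[0, 0, 0], [0, 0, 0]], [[0, 0, 0], [0, 0, 0]], [[0, 0, 0], [0, 0, 0]], [[0, 0, 0], [0, 0, 0]], [[0, 0, 0], [0, 0, 0]]]' 20 25
python3 nudge.py '[[[0, 0, -15], [0, 0, 0]], [[0, 0, -50], [0, 0, 0]], [[0, 0, -90], [0, 0, 0]], [[0, 0, -130], [0, 0, 0]], [[0, 0, -170], [0, 0, 0]]]'
python3 - <<'E'
from h import *
shot('wrist','w3'); delta(420.2,201.2,200,3.2576)
E
```

```text
clock: 7.45
eef_pos: [547.4, -150.4, 19.8]
eef_rot: [-3.139, -0.001, 1.639]
wrist_force: [-0.7, -0.4, 0.6]
finger_gap: 59.8
finger_force: 0.0
clock: 7.95
eef_pos: [548.9, -151.0, 23.5]
eef_rot: [3.14, 0.001, 1.638]
wrist_force: [-3.2, 0.2, 6.7]
finger_gap: 29.8
finger_force: 25.0
clock: 8.45
eef_pos: [547.9, -150.6, 194.9]
eef_rot: [3.141, 0.0, 1.638]
wrist_force: [-0.1, -0.3, -4.0]
finger_gap: 29.7
finger_force: 25.0
at [ 550.  -151.3  202.1] [3.133 0.004 1.638] q1,q6 [-0.33 -0.4 ] shift [ 3.604e+02 -1.059e+02 -2.000e-01] rz -1.62
```

View pics/w3.png

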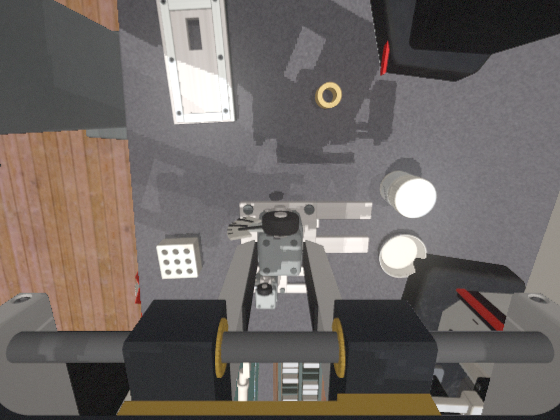

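```bash
cat >> h.py <<'E'
def held(f):
    p,d,K,T=load(f); M=np.array(manip.camera_info('wrist')['mount']); P=cloud(d,K,M); v=cv2.cvtColor(p,cv2.COLOR_RGB2HSV)
    m=(P[...,2]>6)&(P[...,2]<26)&(abs(P[...,0])<40)&(abs(P[...,1])<100)&(v[...,1]<50)&(v[...,2]>130)
    q=P[m]; print('foot in tool',rect(q[:,:2]),np.round(np.percentile(q[:,2],[5,50,95]),1),q[:,:2].min(0).round(1),q[:,:2].max(0).round(1))
    pr=q[q[:,1]>30]; print('prongs',rect(pr[:,:2]),'x',pr[:,0].min().round(1),pr[:,0].max().round(1))
E
python3 - <<'E'
from h import *
held('w3')
E
```

```text
foot in tool (array([ 2.3, 19.7]), (42.3, 102.1), 0.21) [15.9 17.  18.5] [-19.  -31.3] [23.5 70.8]
prongs (array([ 2.2, 50.4]), (42.3, 40.7), 0.07) x -19.0 23.3
```

```bash
python3 nudge.py '[[[45, -25, 0], [0, 0, -0.1]], [[90, -50, 0], [0, 0, -0.2]], [[135, -75, 0], [0, 0, -0.3]], [[180, -90, 0], [0, 0, -0.45]], [[225, -106, 0], [0, 0, -0.6]]]' >/dev/null
python3 nudge.py '[[[0, 0, 0], [0, 0, -0.15]], [[0, 0, 0], [0, 0, -0.3]], [[0, 0, 0], [0, 0, -0.45]], [[0, 0, 0], [0, 0, -0.6]], [[0, 0, 0], [0, 0, -0.75]]]' >/dev/null
python3 nudge.py '[[[0, 0, 0], [0, 0, -0.15]], [[0, 0, 0], [0, 0, -0.27]], [[0, 0, 0], [0, 0, -0.27]]]'
python3 - <<'E'
from h import *
delta(422.5,201.8,100,3.2576)
E
```

```text
clock: 9.8
eef_pos: [427.3, 66.6, 192.8]
eef_rot: [-3.142, 0.0, -3.023]
wrist_force: [-0.1, -0.1, -3.9]
finger_gap: 30.0
finger_force: 25.0
at [427.3  66.6 192.8] [-3.142  0.    -3.023] q1,q6 [ 0.07 -1.62] shift [-11.1 134.8  92.8] rz 0.002
```

```bash
python3 nudge.py '[[[-4, 45, 0], [0, 0, 0]], [[-8, 90, 0], [0, 0, 0]], [[-11, 135, 40], [0, 0, 0]], [[-11, 135, 80], [0, 0, 0]], [[-11, 135, 90], [0, 0, 0]]]' >/dev/null
python3 nudge.py '[[[0, 0, 0], [0, 0, 0]], [[0, 0, 0], [0, 0, 0]], [[0, 0, 0], [0, 0, 0]]]'
python3 - <<'E'
from h import *
shot('wrist','w4');held('w4');delta(422.5,201.8,47,3.2576)
E
```

```text
clock: 10.6
eef_pos: [424.0, 201.7, 104.4]
eef_rot: [3.141, 0.003, -3.027]
wrist_force: [0.2, -0.0, -3.0]
finger_gap: 29.8
finger_force: 25.0
foot in tool (array([ 2.6, 19.6]), (41.3, 101.9), 0.2) [15.8 16.9 18.1] [-18.2 -31.3] [23.2 70.5]
prongs (array([ 2.5, 50.3]), (41.3, 40.5), 0.03) x -18.2 23.1
at [423.9 201.7 104.1] [ 3.141e+00  3.000e-03 -3.027e+00] q1,q6 [ 0.37 -1.32] shift [ 1.5  0.2 57.1] rz -0.001
```

View pics/w4.png

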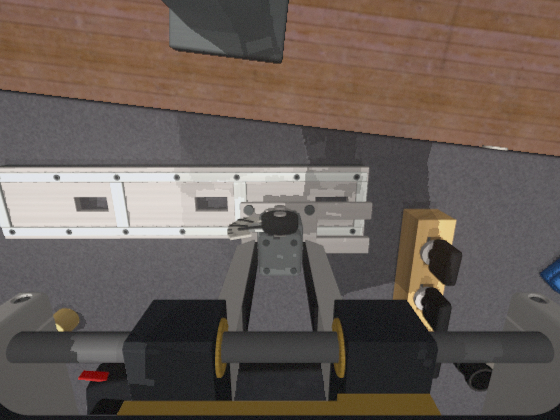

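The held switch is at (280,235) with its foot over the left station. The other slots are visible at (91,204) and (212,204), so I'll cross-check the bed with them.

```bash
cat >> h.py <<'E'
def slots(f,pts,z=24):
    p,d,K,T=load(f); g=cv2.resize(cv2.cvtColor(p,cv2.COLOR_RGB2GRAY),None,fx=4,fy=4,interpolation=cv2.INTER_CUBIC)
    for u,v in pts:
        x0,y0=4*(u-24),4*(v-13); s=g[y0:y0+104,x0:x0+192]; t,b=cv2.threshold(s,0,255,cv2.THRESH_BINARY_INV+cv2.THRESH_OTSU)
        n,l,_,_=cv2.connectedComponentsWithStats(b); ys,xs=np.where(l==l[52,96]); print('slot',rect(onplane(K,T,np.c_[(xs+x0+.5)/4-.5,(ys+y0+.5)/4-.5],z)[:,:2]))
E
python3 - <<'E'
from h import *
slots('w4',[(91,204),(212,204)])
E
python3 nudge.py '[[[1.5, 0, 20], [0, 0, 0]], [[1.5, 0, 40], [0, 0, 0]], [[1.5, 0, 50], [0, 0, 0]], [[1.5, 0, 50], [0, 0, 0]], [[1.5, 0, 50], [0, 0, 0]]]' 
python3 nudge.py '[[[0, 0, 2], [0, 0, 0]], [[0, 0, 4], [0, 0, 0]], [[0, 0, 6], [0, 0, 0]], [[0, 0, 7], [0, 0, 0]], [[0, 0, 7], [0, 0, 0]]]'
```

```text
slot (array([441.4,  16.1]), (14.6, 31.9), 6.55)
slot (array([427.8, 133.7]), (14.4, 32.0), 6.55)
clock: 11.15
eef_pos: [421.9, 201.9, 53.3]
eef_rot: [3.141, 0.001, -3.026]
wrist_force: [1.5, 0.1, -4.0]
finger_gap: 29.5
finger_force: 25.0
clock: 11.65
eef_pos: [422.5, 202.1, 47.4]
eef_rot: [3.141, 0.003, -3.025]
wrist_force: [-5.6, -4.0, 23.3]
finger_gap: 29.7
finger_force: 25.0
```

```bash
python3 nudge.py '[[[0, 0, -0.5], [0, 0, 0]], [[0, 0, -0.5], [0, 0, 0]], [[0, 0, -0.5], [0, 0, 0]], [[0, 0, -0.5], [0, 0, 0]]]' 48
python3 nudge.py '[[[0, 0, -30], [0, 0, 0]], [[0, 0, -75], [0, 0, 0]], [[0, 0, -120], [0, 0, 0]], [[0, -40, -150], [0, 0, 0]], [[0, -80, -150], [0, 0, 0]]]' 60
python3 nudge.py '[[[0, 0, 0], [0, 0, 0]], [[0, 0, 0], [0, 0, 0]], [[0, 0, 0], [0, 0, 0]]]' >/dev/null
cat >> h.py <<'E'
def placed(f,box,zl=27,zh=34):
    p,d,K,T=load(f); P=cloud(d,K,T); m=seg(p,P,box,zl,zh); q=P[m]
    B=np.array([433.9,84.0]); a=.116; R=np.array([[np.cos(a),np.sin(a)],[-np.sin(a),np.cos(a)]])
    q2=(q[:,:2]-B)@R.T; print('in bed',rect(q2),'x',q2[:,0].min().round(1),q2[:,0].max().round(1),'y',q2[:,1].min().round(1),q2[:,1].max().round(1),'z',q[:,2].mean().round(1),len(q)); return q2,q[:,2]
E
python3 - <<'E'
from h import *
shot('wrist','w5'); p,d,K,T=load('w5'); P=cloud(d,K,T)
for zl,zh in ((28.5,33),(76,86),(95,116)): placed('w5',(340,500,150,300),zl,zh)
cv2.imwrite('pics/w5c.png',cv2.resize(p[130:330,250:500,::-1],None,fx=3,fy=3,interpolation=cv2.INTER_CUBIC))
delta(0,0,200)
E
```

```text
clock: 12.05
eef_pos: [421.3, 201.8, 45.8]
eef_rot: [3.142, -0.0, -3.025]
wrist_force: [0.1, -1.1, -0.3]
finger_gap: 48.0
finger_force: 0.0
clock: 12.55
eef_pos: [432.0, 122.2, 199.7]
eef_rot: [3.141, 0.007, -3.023]
wrist_force: [0.7, -0.1, -0.5]
finger_gap: 59.7
finger_force: 0.0
in bed (array([ -0.4, 131.7]), (63.5, 136.0), 0.05) x -32.2 31.4 y 63.7 199.8 z 30.0 1728
in bed (array([ -6.2, 113.8]), (49.3, 35.3), 34.87) x -28.2 13.4 y 85.8 131.5 z 80.4 705
in bed (array([-29.8, 117.4]), (17.9, 13.1), 89.08) x -36.4 -23.3 y 108.4 126.4 z 110.0 216
at [430.4 123.1 195.4] [ 3.142e+00 -1.000e-03 -3.024e+00] q1,q6 [ 0.2  -1.49] shift [441.8 -72.   -4.2] rz 0
```

View pics/w5c.png

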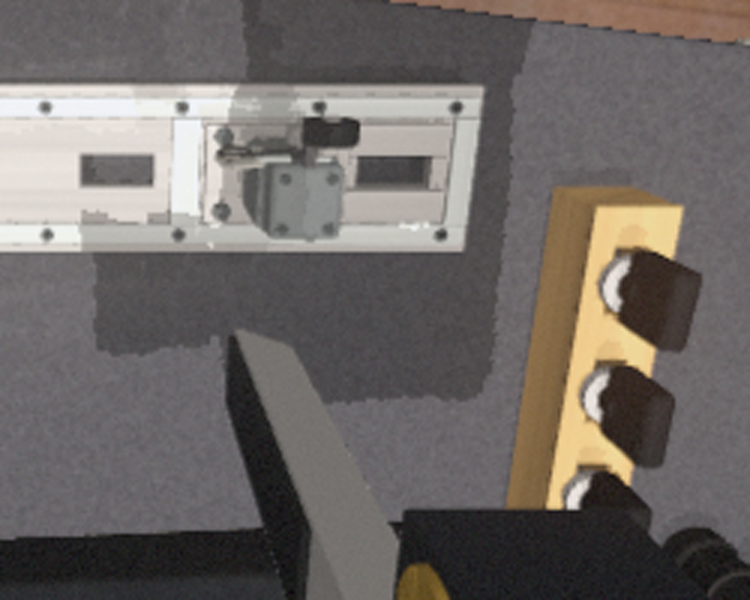

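The left switch sits between the ribs: its foot is at (325,173), the bed slot shows through the foot slot at (393,170), and the roller is at (332,131). Next is switch B.

```bash
python3 nudge.py '[[[-8, -45, 0], [0, 0, 0]], [[-16, -90, 0], [0, 0, 0]], [[-24, -135, 0], [0, 0, 0]], [[-32, -180, 0], [0, 0, 0]], [[-40, -225, 0], [0, 0, 0]]]' >/dev/null
python3 nudge.py '[[[-8, -45, 0], [0, 0, 0]], [[-16, -90, 0], [0, 0, 0]], [[-24, -131, 0], [0, 0, 0.15]], [[-24, -131, 0], [0, 0, 0.3]], [[-24, -131, 0], [0, 0, 0.45]]]' >/dev/null
python3 nudge.py '[[[0, 0, 0], [0, 0, 0.15]], [[0, 0, 0], [0, 0, 0.3]], [[0, 0, 0], [0, 0, 0.45]], [[0, 0, 0], [0, 0, 0.6]], [[0, 0, 0], [0, 0, 0.75]]]' >/dev/null
python3 nudge.py '[[[0, 0, 0], [0, 0, 0.15]], [[0, 0, 0], [0, 0, 0.3]], [[0, 0, 0], [0, 0, 0.4]], [[0, 0, 0], [0, 0, 0.4]], [[0, 0, 0], [0, 0, 0.4]]]' >/dev/null
python3 nudge.py '[[[0, 0, 0], [0, 0, 0]]]' >/dev/null
python3 - <<'E'
from h import *
delta(535.7,-223.2,22,1.658)
E
```

```text
at [ 535.6 -223.4  195.7] [-3.141 -0.     1.661] q1,q6 [-0.46 -0.55] shift [2.000e-01 1.000e-01 1.737e+02] rz 0.003
```

```bash
python3 nudge.py '[[[0, 0, 45], [0, 0, 0]], [[0, 0, 90], [0, 0, 0]], [[0, 0, 130], [0, 0, 0]], [[0, 0, 160], [0, 0, 0]], [[0, 0, 173], [0, 0, 0]]]' >/dev/null
python3 nudge.py '[[[0, 0, 0], [0, 0, 0]], [[0, 0, 0], [0, 0, 0]], [[0, 0, 0], [0, 0, 0]], [[0, 0, 0], [0, 0, 0]], [[0, 0, 0], [0, 0, 0]]]' 20 25
python3 nudge.py '[[[0, 0, -15], [0, 0, 0]], [[0, 0, -50], [0, 0, 0]], [[0, 0, -90], [0, 0, 0]], [[0, 0, -130], [0, 0, 0]], [[0, 0, -170], [0, 0, 0]]]' >/dev/null
python3 nudge.py '[[[45, -16, 0], [0, 0, -0.1]], [[90, -33, 0], [0, 0, -0.2]], [[135, -50, 0], [0, 0, -0.3]], [[180, -66, 0], [0, 0, -0.45]], [[225, -82, 0], [0, 0, -0.6]]]' >/dev/null
python3 nudge.py '[[[0, 0, 0], [0, 0, -0.15]], [[0, 0, 0], [0, 0, -0.3]], [[0, 0, 0], [0, 0, -0.45]], [[0, 0, 0], [0, 0, -0.6]], [[0, 0, 0], [0, 0, -0.75]]]' >/dev/null
python3 nudge.py '[[[0, 0, 0], [0, 0, -0.15]], [[0, 0, 0], [0, 0, -0.25]], [[0, 0, 0], [0, 0, -0.25]], [[0, 0, 0], [0, 0, -0.25]]]'
python3 - <<'E'
from h import *
shot('wrist','w6');held('w6')
delta(433.9+2.3,84.5,100,3.2576)
E
```

```text
clock: 16.0
eef_pos: [536.0, -224.1, 24.1]
eef_rot: [3.14, 0.001, 1.658]
wrist_force: [-2.5, 1.0, 6.9]
finger_gap: 29.5
finger_force: 25.0
clock: 17.9
eef_pos: [434.1, -6.8, 193.3]
eef_rot: [-3.142, 0.0, -3.029]
wrist_force: [-0.1, 0.7, -3.8]
finger_gap: 29.9
finger_force: 25.0
foot in tool (array([ 4.1, 19.8]), (42.0, 102.0), 0.13) [16.  17.4 19.3] [-16.9 -31.3] [25.2 70.8]
prongs (array([ 4.1, 50.4]), (42.1, 40.7), 0.27) x -16.9 25.1
at [434.1  -6.7 193.2] [-3.142  0.    -3.028] q1,q6 [-0.1  -1.78] shift [-12.4  90.4  93.2] rz -0.003
```

```bash
python3 nudge.py '[[[-7, 45, 0], [0, 0, 0]], [[-14, 90, 0], [0, 0, 0]], [[-14, 90, 40], [0, 0, 0]], [[-14, 90, 80], [0, 0, 0]], [[-14, 90, 95], [0, 0, 0]]]' >/dev/null
python3 nudge.py '[[[0, 0, 0], [0, 0, 0]], [[0, 0, 0], [0, 0, 0]], [[0, 0, 0], [0, 0, 0]], [[0, 0, 0], [0, 0, 0]]]'  >/dev/null
python3 - <<'E'
from h import *
delta(438.0,84.7,47.5,3.2576)
E
python3 nudge.py '[[[0, 0, 20], [0, 0, 0]], [[0, 0, 38], [0, 0, 0]], [[0, 0, 44], [0, 0, 0]], [[0, 0, 44], [0, 0, 0]], [[0, 0, 44], [0, 0, 0]]]'
python3 - <<'E'
from h import *
delta(438.0,84.7,47.5,3.2576)
E
```

```text
at [438.3  84.2  98.9] [-3.142e+00  2.000e-03 -3.026e+00] q1,q6 [ 0.11 -1.58] shift [ 0.3  0.5 51.4] rz -0.0
clock: 19.35
eef_pos: [438.2, 84.3, 54.7]
eef_rot: [-3.142, 0.001, -3.025]
wrist_force: [-0.3, -0.2, -3.3]
finger_gap: 29.7
finger_force: 25.0
at [438.2  84.3  54.7] [-3.142e+00  1.000e-03 -3.025e+00] q1,q6 [ 0.11 -1.58] shift [0.2 0.4 7.2] rz 0.0
```

```bash
python3 nudge.py '[[[0, 0.4, 2], [0, 0, 0]], [[0, 0.4, 4], [0, 0, 0]], [[0, 0.4, 6], [0, 0, 0]], [[0, 0.4, 6.5], [0, 0, 0]], [[0, 0.4, 6.5], [0, 0, 0]]]' 
python3 nudge.py '[[[0, 0, -0.5], [0, 0, 0]], [[0, 0, -0.5], [0, 0, 0]], [[0, 0, -0.5], [0, 0, 0]], [[0, 0, -0.5], [0, 0, 0]]]' 48
python3 nudge.py '[[[0, 0, -30], [0, 0, 0]], [[0, 0, -75], [0, 0, 0]], [[0, 0, -120], [0, 0, 0]], [[0, -40, -150], [0, 0, 0]], [[0, -80, -150], [0, 0, 0]]]' 60 >/dev/null
python3 nudge.py '[[[0, 0, 0], [0, 0, 0]], [[0, 0, 0], [0, 0, 0]], [[0, 0, 0], [0, 0, 0]]]' >/dev/null
python3 - <<'E'
from h import *
shot('wrist','w7')
for zl,zh in ((28.5,33),(95,116)): placed('w7',(340,500,30,150),zl,zh)
delta(539.0,-296.4,195,1.633)
E
```

```text
clock: 19.85
eef_pos: [438.0, 84.8, 48.2]
eef_rot: [3.142, 0.001, -3.025]
wrist_force: [-4.2, 0.6, 8.9]
finger_gap: 29.5
finger_force: 25.0
clock: 20.25
eef_pos: [437.7, 84.6, 47.8]
eef_rot: [-3.142, 0.0, -3.025]
wrist_force: [-0.3, 0.3, 0.3]
finger_gap: 47.8
finger_force: 0.0
in bed (array([-0.6,  6.3]), (62.3, 126.7), 0.03) x -31.8 30.6 y -57.0 69.7 z 30.2 1490
in bed (array([-29.2,  -0.9]), (13.1, 18.0), 1.89) x -35.8 -22.6 y -9.9 8.0 z 110.0 212
at [446.7   6.  197.5] [ 3.141e+00 -1.000e-03 -3.024e+00] q1,q6 [-0.07 -1.76] shift [ -56.3 -311.1    2.4] rz 1.626
```

```bash
python3 nudge.py '[[[-8, -45, 0], [0, 0, 0]], [[-16, -90, 0], [0, 0, 0]], [[-24, -135, 0], [0, 0, 0]], [[-32, -180, 0], [0, 0, 0]], [[-40, -225, 0], [0, 0, 0]]]' >/dev/null
python3 nudge.py '[[[-8, -45, 0], [0, 0, 0]], [[-16, -86, 0], [0, 0, 0]], [[-16, -86, 0], [0, 0, 0.15]], [[-16, -86, 0], [0, 0, 0.3]], [[-16, -86, 0], [0, 0, 0.45]]]' >/dev/null
python3 nudge.py '[[[0, 0, 0], [0, 0, 0.15]], [[0, 0, 0], [0, 0, 0.3]], [[0, 0, 0], [0, 0, 0.45]], [[0, 0, 0], [0, 0, 0.6]], [[0, 0, 0], [0, 0, 0.75]]]' >/dev/null
python3 nudge.py '[[[0, 0, 0], [0, 0, 0.15]], [[0, 0, 0], [0, 0, 0.3]], [[0, 0, 0], [0, 0, 0.426]], [[0, 0, 0], [0, 0, 0.426]], [[0, 0, 0], [0, 0, 0.426]]]' >/dev/null
python3 nudge.py '[[[0, 0, 0], [0, 0, 0]]]' >/dev/null
python3 - <<'E'
from h import *
delta(539,-295.6,22,1.633)
E
```

```text
at [ 538.8 -296.8  197.7] [-3.141 -0.     1.635] q1,q6 [-0.56 -0.63] shift [  1.2   0.3 175.7] rz 0.002
```

```bash
python3 nudge.py '[[[1, 0, 45], [0, 0, 0]], [[1, 0, 90], [0, 0, 0]], [[1, 0, 130], [0, 0, 0]], [[1, 0, 160], [0, 0, 0]], [[1, 0, 175], [0, 0, 0]]]' >/dev/null
python3 nudge.py '[[[0, 0, 0], [0, 0, 0]], [[0, 0, 0], [0, 0, 0]], [[0, 0, 0], [0, 0, 0]], [[0, 0, 0], [0, 0, 0]], [[0, 0, 0], [0, 0, 0]]]' 20 25
python3 nudge.py '[[[0, 0, -15], [0, 0, 0]], [[0, 0, -50], [0, 0, 0]], [[0, 0, -90], [0, 0, 0]], [[0, 0, -130], [0, 0, 0]], [[0, 0, -170], [0, 0, 0]]]' >/dev/null
python3 nudge.py '[[[45, -16, 0], [0, 0, -0.1]], [[90, -33, 0], [0, 0, -0.2]], [[135, -50, 0], [0, 0, -0.3]], [[180, -66, 0], [0, 0, -0.45]], [[215, -82, 0], [0, 0, -0.6]]]' >/dev/null
python3 nudge.py '[[[0, 0, 0], [0, 0, -0.15]], [[0, 0, 0], [0, 0, -0.3]], [[0, 0, 0], [0, 0, -0.45]], [[0, 0, 0], [0, 0, -0.6]], [[0, 0, 0], [0, 0, -0.75]]]' >/dev/null
python3 nudge.py '[[[0, 0, 0], [0, 0, -0.15]], [[0, 0, 0], [0, 0, -0.275]], [[0, 0, 0], [0, 0, -0.275]], [[0, 0, 0], [0, 0, -0.275]]]'
python3 - <<'E'
from h import *
shot('wrist','w8');held('w8')
delta(447.6,-33.2,100,3.2576)
E
```

```text
clock: 24.2
eef_pos: [539.0, -296.6, 24.2]
eef_rot: [3.14, 0.001, 1.632]
wrist_force: [-2.6, 0.6, 7.2]
finger_gap: 30.0
finger_force: 25.0
clock: 26.1
eef_pos: [443.5, -86.6, 193.3]
eef_rot: [-3.141, 0.0, -3.03]
wrist_force: [1.2, 0.1, -4.0]
finger_gap: 29.6
finger_force: 25.0
foot in tool (array([ 2.5, 19.6]), (101.8, 42.5), 89.97) [16.3 17.6 20.5] [-18.8 -31.3] [23.7 70.5]
prongs (array([ 2.4, 50.3]), (40.4, 42.4), 89.75) x -18.8 23.7
at [443.5 -86.6 193.2] [-3.142  0.    -3.03 ] q1,q6 [-0.27 -1.96] shift [-10.   52.6  93.2] rz -0.004
```

```bash
python3 nudge.py '[[[-7, 30, 0], [0, 0, 0]], [[-12.4, 53, 0], [0, 0, 0]], [[-12.4, 53, 40], [0, 0, 0]], [[-12.4, 53, 80], [0, 0, 0]], [[-12.4, 53, 95], [0, 0, 0]]]' >/dev/null
python3 nudge.py '[[[0, 0, 0], [0, 0, 0]], [[0, 0, 0], [0, 0, 0]], [[0, 0, 38], [0, 0, 0]], [[0, 0, 44], [0, 0, 0]], [[0, 0, 44], [0, 0, 0]]]'  >/dev/null
python3 nudge.py '[[[0, 0, 0], [0, 0, 0]], [[0, 0, 0], [0, 0, 0]]]'
python3 - <<'E'
from h import *
delta(450.0,-32.6,48,3.2576)
E
```

```text
clock: 27.35
eef_pos: [450.6, -32.7, 55.3]
eef_rot: [-3.141, 0.002, -3.027]
wrist_force: [-0.5, 0.3, -4.4]
finger_gap: 30.1
finger_force: 25.0
at [450.6 -32.7  55.3] [-3.141e+00  2.000e-03 -3.027e+00] q1,q6 [-0.15 -1.84] shift [0.6 0.2 7.3] rz -0.001
```

```bash
python3 nudge.py '[[[0.5, 0.2, 2], [0, 0, 0]], [[0.5, 0.2, 4], [0, 0, 0]], [[0.5, 0.2, 6], [0, 0, 0]], [[0.5, 0.2, 7], [0, 0, 0]], [[0.5, 0.2, 7], [0, 0, 0]]]' 
python3 nudge.py '[[[0, 0, -0.5], [0, 0, 0]], [[0, 0, -0.5], [0, 0, 0]], [[0, 0, -0.5], [0, 0, 0]], [[0, 0, -0.5], [0, 0, 0]]]' 48
python3 nudge.py '[[[0, 0, -30], [0, 0, 0]], [[0, 0, -75], [0, 0, 0]], [[0, 0, -120], [0, 0, 0]], [[-5, 40, -150], [0, 0, 0]], [[-10, 80, -150], [0, 0, 0]]]' 60 >/dev/null
python3 nudge.py '[[[-5, 45, 0], [0, 0, 0]], [[-10, 90, 0], [0, 0, 0]], [[-15, 135, 0], [0, 0, 0]], [[-20, 180, 0], [0, 0, 0]], [[-25, 225, 0], [0, 0, 0]]]' 60 >/dev/null
python3 nudge.py '[[[-5, 40, 0], [0, 0, 0]], [[-8, 80, 0], [0, 0, 0]], [[-8, 80, 0], [0, 0, 0]], [[-8, 80, 0], [0, 0, 0]], [[-8, 80, 0], [0, 0, 0]]]' 32 15
python3 - <<'E'
from h import *
p,d,K,T=shot('wrist','w9'); P=cloud(d,K,T)
for zl,zh in ((28.5,33),(95,116)): placed('w9',(340,500,-80,15),zl,zh)
m=seg(p,P,(400,600,320,410),68,80); n,l,s,c=cv2.connectedComponentsWithStats(m.astype(np.uint8))
for k in range(1,n):
    if s[k,4]>15: q=P[l==k]; print('wing',s[k,4],rect(q[:,:2]),q[:,2].mean())
m=seg(p,P,(400,600,330,400),33,40); q=P[m]; print('stand',rect(q[:,:2]),q[:,2].mean())
delta(448.1,354.8,44,3.2576)
E
```

```text
clock: 27.85
eef_pos: [449.8, -32.5, 48.1]
eef_rot: [-3.141, 0.001, -3.026]
wrist_force: [-6.1, -0.5, 16.8]
finger_gap: 29.8
finger_force: 25.0
clock: 28.25
eef_pos: [449.3, -32.4, 47.3]
eef_rot: [3.142, -0.0, -3.026]
wrist_force: [-0.5, -0.1, -0.3]
finger_gap: 48.2
finger_force: 0.0
clock: 29.75
eef_pos: [447.9, 354.1, 197.3]
eef_rot: [-3.141, -0.0, -3.027]
wrist_force: [0.6, 0.6, 0.6]
finger_gap: 32.2
finger_force: 0.0
in bed (array([  8.1, -72.9]), (12.4, 51.5), 72.72) x -17.3 30.8 y -86.4 -67.6 z 30.4 132Traceback (most recent call last):
  File "<stdin>", line 3, in <module>
  File "h.py", line 45, in placed
    q2=(q[:,:2]-B)@R.T; print('in bed',rect(q2),'x',q2[:,0].min().round(1),q2[:,0].max().round(1),'y',q2[:,1].min().round(1),q2[:,1].max().round(1),'z',q[:,2].mean().round(1),len(q)); return q2,q[:,2]
                                                    ~~~~~~~~~~~^^
    return umr_minimum(a, axis, None, out, keepdims, initial, where)
ValueError: zero-size array to reduction operation minimum which has no identity
```

View pics/w9.png

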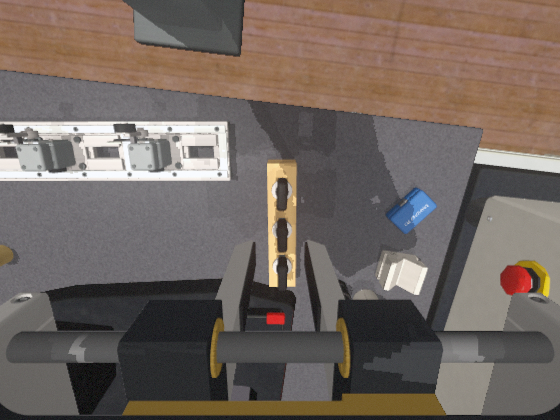

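The image shows the stand in the middle with wings at (283,193), (283,235) and (283,272). The two left switches are seated in the bed at (145,152) and (40,153), with both slots showing through the feet.

Run:
```python
from h import *
p,d,K,T=load('w9'); P=cloud(d,K,T)
m=seg(p,P,(400,600,320,410),68,80); n,l,s,c=cv2.connectedComponentsWithStats(m.astype(np.uint8))
for k in range(1,n):
    if s[k,4]>15: q=P[l==k]; print('wing',s[k,4],rect(q[:,:2]),q[:,2].mean())
m=seg(p,P,(400,600,330,400),33,40); q=P[m]; print('stand',rect(q[:,:2]),q[:,2].mean())
delta(448.1,354.8,45,3.2576)
slots('w9',[(202,152),(105,152)],24)
```

```text
wing 298 (array([447.5, 355.8]), (32.8, 11.8), 3.67) 74.03524331300153
wing 266 (array([499.2, 361.9]), (33.5, 10.8), 6.4) 74.02075390833477
wing 249 (array([550.8, 367.8]), (33.3, 11.2), 6.79) 73.91737309430985
stand (array([499.7, 362. ]), (170.5, 36.0), 6.86) 36.8466324182928
at [448.  354.  197.4] [-3.142  0.    -3.027] q1,q6 [ 0.6  -1.08] shift [ -0.2   0.8 152.4] rz -0.002
slot (array([414.5, 250.9]), (15.4, 32.6), 6.57)
slot (array([428.5, 133.5]), (14.5, 32.0), 6.57)
```

```bash
python3 nudge.py '[[[0, 1.5, 45], [0, 0, 0]], [[0, 1.5, 90], [0, 0, 0]], [[0, 1.5, 125], [0, 0, 0]], [[0, 1.5, 145], [0, 0, 0]], [[0, 1.5, 152], [0, 0, 0]]]' >/dev/null
python3 nudge.py '[[[0, 0, 0], [0, 0, 0]], [[0, 0, 0], [0, 0, 0]], [[0, 0, 0], [0, 0, 0]], [[0, 0, 0], [0, 0, 0]], [[0, 0, 0], [0, 0, 0]]]' 5 30
python3 nudge.py '[[[0, 0, -10], [0, 0, 0]], [[0, 0, -30], [0, 0, 0]], [[0, 0, -60], [0, 0, 0]], [[0, 0, -100], [0, 0, 0]], [[0, 0, -140], [0, 0, 0]]]' >/dev/null
python3 nudge.py '[[[5, -40, 0], [0, 0, 0.1]], [[10, -80, 0], [0, 0, 0.2]], [[21, -108, 0], [0, 0, 0.35]], [[21, -108, 0], [0, 0, 0.5]], [[21, -108, 0], [0, 0, 0.65]]]' >/dev/null
python3 nudge.py '[[[0, 0, 0], [0, 0, 0.15]], [[0, 0, 0], [0, 0, 0.3]], [[0, 0, 0], [0, 0, 0.45]], [[0, 0, 0], [0, 0, 0.6]], [[0, 0, 0], [0, 0, 0.75]]]' >/dev/null
python3 nudge.py '[[[0, 0, 0], [0, 0, 0.1]], [[0, 0, 0], [0, 0, 0.171]], [[0, 0, 0], [0, 0, 0.171]], [[0, 0, 0], [0, 0, 0.171]]]'
python3 - <<'E'
from h import *
p,d,K,T=shot('wrist','w10')
P=cloud(d,K,np.array(manip.camera_info('wrist')['mount']))
cv2.imwrite('pics/w10c.png',cv2.resize(p[100:300,180:430,::-1],None,fx=3,fy=3,interpolation=cv2.INTER_CUBIC))
delta(414.4,250.9,80,1.687)
E
```

```text
clock: 30.8
eef_pos: [448.4, 356.8, 46.7]
eef_rot: [3.141, 0.002, -3.026]
wrist_force: [-0.5, -2.8, 6.9]
finger_gap: 11.3
finger_force: 30.0
clock: 32.7
eef_pos: [439.1, 246.8, 185.8]
eef_rot: [3.141, -0.0, 1.688]
wrist_force: [0.3, 0.3, -0.2]
finger_gap: 11.2
finger_force: 30.0
at [439.1 246.8 185.7] [ 3.141 -0.     1.688] q1,q6 [0.44 0.32] shift [  7.  -24.1 105.7] rz 0.001
```

View pics/w10c.png

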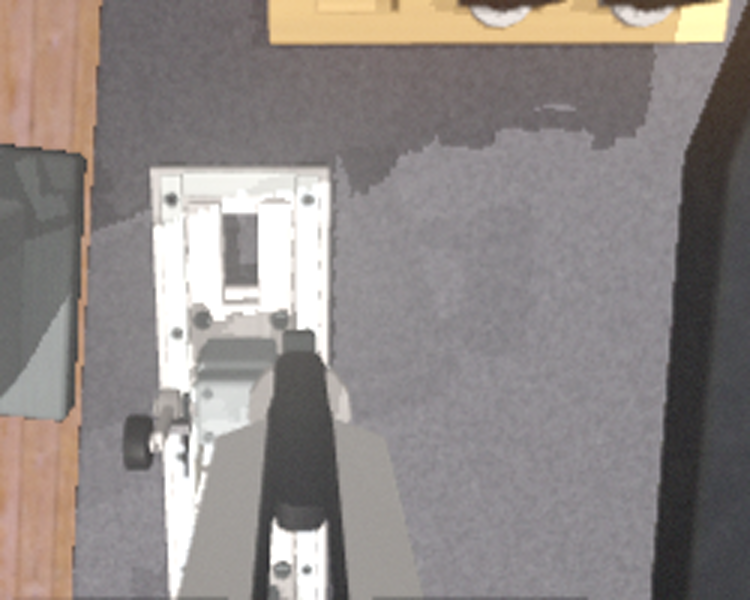

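The bolt is held with its wing along the bed: the T-head's end is at (298,340) and the collar at (300,395). The slot is open at (240,250), and the switch is seated.

```bash
cat >> h.py <<'E'
def bolt(f):
    p,d,K,T=load(f); P=cloud(d,K,np.array(manip.camera_info('wrist')['mount']))
    for n,zl,zh in (('wing top',-32,-22),('collar',2,9),('T-head',22,36)):
        m=(P[...,2]>zl)&(P[...,2]<zh)&(abs(P[...,0])<25)&(abs(P[...,1])<(8 if n!='collar' else 20)); q=P[m]
        if len(q): print(n,len(q),'x',np.percentile(q[:,0],[1,99]).round(1),'y',np.percentile(q[:,1],[1,99]).round(1),'z',np.percentile(q[:,2],[5,50,95]).round(1))
E
python3 - <<'E'
from h import *
bolt('w10')
E
python3 nudge.py '[[[3, -10, 30], [0, 0, 0]], [[7, -24, 70], [0, 0, 0]], [[7, -24, 100], [0, 0, 0]], [[7, -24, 100], [0, 0, 0]], [[7, -24, 100], [0, 0, 0]]]' >/dev/null
python3 nudge.py '[[[0, 0, 0], [0, 0, 0]], [[0, 0, 0], [0, 0, 0]]]'
python3 - <<'E'
from h import *
delta(414.4,250.9,80,1.687)
E
```

```text
wing top 911 x [-15.3  17.1] y [-7.   7.1] z [-28.8 -27.5 -24.7]
collar 219 x [-2.5 10.7] y [-12.5  12.1] z [3.2 4.2 7. ]
T-head 79 x [ 8.4 13.3] y [-4.6  3.5] z [24.6 26.1 30.4]
clock: 33.45
eef_pos: [415.3, 251.3, 86.9]
eef_rot: [3.139, -0.001, 1.686]
wrist_force: [1.3, 0.4, -0.5]
finger_gap: 11.6
finger_force: 30.0
at [415.3 251.3  86.9] [ 3.139e+00 -1.000e-03  1.686e+00] q1,q6 [0.47 0.35] shift [-0.3 -1.   6.9] rz -0.001
```

```bash
python3 nudge.py '[[[-0.5, -1, 10], [0, 0, 0]], [[-0.5, -1, 18], [0, 0, 0]], [[-0.5, -1, 20], [0, 0, 0]], [[-0.5, -1, 20], [0, 0, 0]], [[-0.5, -1, 20], [0, 0, 0]]]'
python3 - <<'E'
from h import *
delta(414.4,250.9,40.5,1.687)
E
python3 nudge.py '[[[0, 0, 5], [0, 0, 0]], [[0, 0, 10], [0, 0, 0]], [[0, 0, 15], [0, 0, 0]], [[0, 0, 20], [0, 0, 0]], [[0, 0, 23], [0, 0, 0]]]'
python3 - <<'E'
from h import *
delta(414.4,250.9,40.5,1.687)
E
```

```text
clock: 33.95
eef_pos: [413.6, 250.4, 65.4]
eef_rot: [-3.142, 0.0, 1.686]
wrist_force: [-0.9, 0.3, -0.7]
finger_gap: 11.5
finger_force: 30.0
at [413.6 250.4  65.4] [-3.142  0.     1.686] q1,q6 [0.47 0.35] shift [ 0.4  0.8 24.9] rz -0.001
clock: 34.45
eef_pos: [413.4, 250.3, 41.7]
eef_rot: [-3.141, 0.0, 1.686]
wrist_force: [0.1, -0.5, 0.2]
finger_gap: 11.6
finger_force: 30.0
at [413.4 250.3  41.7] [-3.141  0.     1.686] q1,q6 [0.47 0.35] shift [0.5 1.1 1.2] rz -0.001
```

```bash
python3 nudge.py '[[[0.5, 0.8, 0.5], [0, 0, 0]], [[0.5, 0.8, 1], [0, 0, 0]], [[0.5, 0.8, 1.5], [0, 0, 0]], [[0.5, 0.8, 1.5], [0, 0, 0]]]' 
python3 nudge.py '[[[0, 0, 0], [0, 0, -0.12]], [[0, 0, 0], [0, 0, -0.24]], [[0, 0, 0], [0, 0, -0.36]], [[0, 0, 0], [0, 0, -0.48]], [[0, 0, 0], [0, 0, -0.6]]]' 
python3 nudge.py '[[[0, 0, 0], [0, 0, -0.12]], [[0, 0, 0], [0, 0, -0.24]], [[0, 0, 0], [0, 0, -0.36]], [[0, 0, 0], [0, 0, -0.48]], [[0, 0, 0], [0, 0, -0.6]]]' 
python3 nudge.py '[[[0, 0, 0], [0, 0, -0.12]], [[0, 0, 0], [0, 0, -0.24]], [[0, 0, 0], [0, 0, -0.37]], [[0, 0, 0], [0, 0, -0.37]], [[0, 0, 0], [0, 0, -0.37]]]'
```

```text
clock: 34.85
eef_pos: [414.3, 251.0, 40.9]
eef_rot: [3.141, -0.0, 1.686]
wrist_force: [-0.0, 0.9, -0.5]
finger_gap: 11.5
finger_force: 30.0
clock: 35.35
eef_pos: [414.3, 251.0, 41.0]
eef_rot: [3.141, 0.0, 2.291]
wrist_force: [-0.1, 1.3, -0.9]
finger_gap: 11.3
finger_force: 30.0
clock: 35.85
eef_pos: [414.3, 251.0, 41.0]
eef_rot: [3.141, 0.0, 2.891]
wrist_force: [0.0, -0.2, 0.0]
finger_gap: 11.1
finger_force: 30.0
clock: 36.35
eef_pos: [414.3, 251.0, 40.9]
eef_rot: [3.141, 0.0, -3.031]
wrist_force: [0.1, 0.3, 0.5]
finger_gap: 11.6
finger_force: 30.0
```

```bash
python3 nudge.py '[[[0, 0, 0], [0, 0, 0]], [[0, 0, 0], [0, 0, 0]], [[0, 0, 0], [0, 0, 0]]]' 24
python3 nudge.py '[[[0, 0, -10], [0, 0, 0]], [[0, 0, -40], [0, 0, 0]], [[0, 0, -80], [0, 0, 0]], [[0, 0, -120], [0, 0, 0]], [[0, 0, -155], [0, 0, 0]]]' 30 >/dev/null
python3 nudge.py '[[[0, 0, 0], [0, 0, 0]], [[0, 0, 0], [0, 0, 0]]]' >/dev/null
python3 - <<'E'
from h import *
p,d,K,T=shot('wrist','w11'); P=cloud(d,K,T)
for zl,zh in ((62,72),(55,63),(95,116)): placed('w11',(370,460,175,290),zl,zh)
cv2.imwrite('pics/w11c.png',cv2.resize(p[100:300,180:430,::-1],None,fx=3,fy=3,interpolation=cv2.INTER_CUBIC))
delta(499.6,361.7,46,3.2576)
E
```

```text
clock: 36.65
eef_pos: [414.3, 250.9, 40.9]
eef_rot: [3.142, 0.0, -3.028]
wrist_force: [0.3, -0.8, -0.5]
finger_gap: 23.7
finger_force: 0.0
in bed (array([ -2.2, 136.2]), (74.4, 33.4), 87.81) x -19.4 15.5 y 99.5 172.9 z 67.5 363
in bed (array([ -1.7, 133.8]), (31.4, 78.2), 0.27) x -17.6 14.0 y 94.6 172.9 z 60.1 74
in bed (array([-30. , 118.4]), (13.1, 19.0), 5.16) x -36.4 -23.3 y 108.5 127.8 z 110.3 209
at [414.  250.8 195.5] [-3.141e+00 -1.000e-03 -3.028e+00] q1,q6 [ 0.47 -1.22] shift [-97.8 100.5 149.4] rz -0.002
```

View pics/w11c.png

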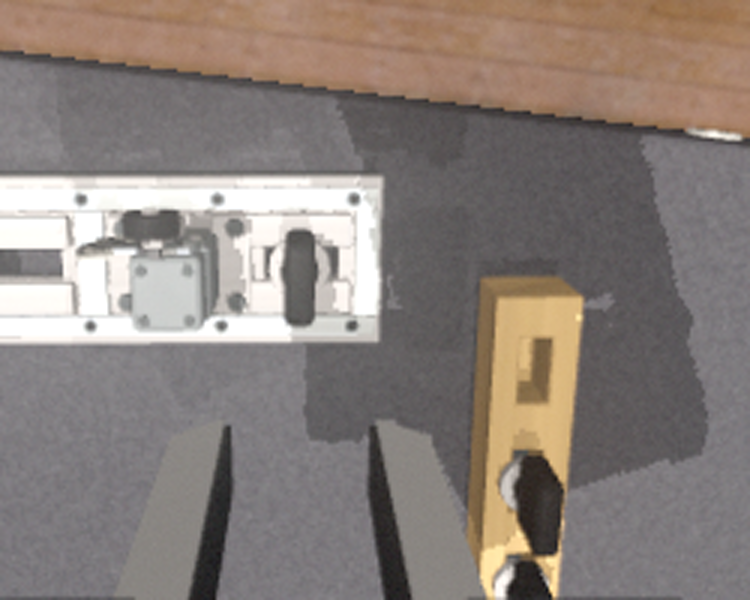

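The first bolt stands square across the slot with its wing at (300,277). The next bolt is at (540,500).

```bash
python3 nudge.py '[[[-33, 33, 0], [0, 0, 0]], [[-65, 67, 0], [0, 0, 0]], [[-98, 100.5, 0], [0, 0, 0]], [[-98, 100.5, 50], [0, 0, 0]], [[-98, 100.5, 70], [0, 0, 0]]]' >/dev/null
python3 nudge.py '[[[0, 0, 0], [0, 0, 0]], [[0, 0, 0], [0, 0, 0]]]'
python3 - <<'E'
from h import *
delta(499.6,361.7,46,3.2576)
E
```

```text
clock: 38.1
eef_pos: [500.1, 361.8, 125.9]
eef_rot: [-3.141, -0.001, -3.028]
wrist_force: [-0.1, -1.0, 0.2]
finger_gap: 30.1
finger_force: 0.0
at [500.1 361.8 125.9] [-3.141e+00 -1.000e-03 -3.028e+00] q1,q6 [ 0.57 -1.12] shift [ 0.5 -0.  79.9] rz -0.002
```

```bash
python3 nudge.py '[[[0.5, 0, 35], [0, 0, 0]], [[0.5, 0, 60], [0, 0, 0]], [[0.5, 0, 75], [0, 0, 0]], [[0.5, 0, 80], [0, 0, 0]], [[0.5, 0, 80], [0, 0, 0]]]' >/dev/null
python3 nudge.py '[[[0, 0, 0], [0, 0, 0]], [[0, 0, 0], [0, 0, 0]], [[0, 0, 0], [0, 0, 0]], [[0, 0, 0], [0, 0, 0]], [[0, 0, 0], [0, 0, 0]]]' 5 30
python3 nudge.py '[[[0, 0, -10], [0, 0, 0]], [[0, 0, -30], [0, 0, 0]], [[0, 0, -60], [0, 0, 0]], [[0, 0, -100], [0, 0, 0]], [[0, 0, -140], [0, 0, 0]]]' >/dev/null
python3 nudge.py '[[[20, -44, 0], [0, 0, 0.1]], [[40, -88, 0], [0, 0, 0.2]], [[60, -132, 0], [0, 0, 0.35]], [[80, -175, 0], [0, 0, 0.5]], [[97, -218, 0], [0, 0, 0.65]]]' >/dev/null
python3 nudge.py '[[[0, 0, 0], [0, 0, 0.15]], [[0, 0, 0], [0, 0, 0.3]], [[0, 0, 0], [0, 0, 0.45]], [[0, 0, 0], [0, 0, 0.6]], [[0, 0, 0], [0, 0, 0.75]]]' >/dev/null
python3 nudge.py '[[[0, 0, 0], [0, 0, 0.1]], [[0, 0, 0], [0, 0, 0.171]], [[0, 0, 0], [0, 0, 0.171]], [[0, 0, 0], [0, 0, 0.171]]]'
python3 - <<'E'
from h import *
shot('wrist','w12'); bolt('w12'); slots('w12',[])
delta(428.1,133.7,67,1.687)
E
```

```text
clock: 39.1
eef_pos: [500.1, 362.3, 46.7]
eef_rot: [3.141, 0.001, -3.027]
wrist_force: [0.1, 1.1, 5.9]
finger_gap: 11.1
finger_force: 30.0
clock: 41.0
eef_pos: [428.1, 134.2, 186.1]
eef_rot: [3.142, 0.0, 1.687]
wrist_force: [-0.5, 0.6, -0.2]
finger_gap: 11.4
finger_force: 30.0
wing top 914 x [-15.2  17.2] y [-7.  7.] z [-28.9 -27.5 -24.6]
collar 219 x [-2.3 10.9] y [-12.3  12.2] z [3.  4.  6.9]
T-head 78 x [ 8.5 13.6] y [-3.8  4.3] z [24.8 25.7 29.8]
at [428.1 134.2 186. ] [3.142 0.    1.687] q1,q6 [0.22 0.11] shift [-5.00e-01 -1.00e-01  1.19e+02] rz -0.0
```

```bash
python3 nudge.py '[[[-0.7, 0, 40], [0, 0, 0]], [[-0.7, 0, 80], [0, 0, 0]], [[-0.7, 0, 110], [0, 0, 0]], [[-0.7, 0, 119], [0, 0, 0]], [[-0.7, 0, 119], [0, 0, 0]]]' >/dev/null
python3 nudge.py '[[[0, 0, 0], [0, 0, 0]], [[0, 0, 0], [0, 0, 0]]]' >/dev/null
python3 - <<'E'
from h import *
delta(428.1,133.7,41,1.687)
E
python3 nudge.py '[[[0, 0, 5], [0, 0, 0]], [[0, 0, 10], [0, 0, 0]], [[0, 0, 15], [0, 0, 0]], [[0, 0, 20], [0, 0, 0]], [[0, 0, 23], [0, 0, 0]]]'
python3 - <<'E'
from h import *
delta(428.1,133.7,41,1.687)
E
```

```text
at [429.1 133.8  68.3] [ 3.139 -0.     1.685] q1,q6 [0.22 0.11] shift [ 0.  -1.1 27.3] rz -0.002
clock: 42.25
eef_pos: [428.0, 133.5, 43.2]
eef_rot: [-3.141, 0.0, 1.685]
wrist_force: [0.3, -0.0, -0.7]
finger_gap: 11.5
finger_force: 30.0
at [428.  133.5  43.2] [-3.141  0.     1.685] q1,q6 [0.22 0.11] shift [0.2 0.1 2.2] rz -0.002
```

```bash
python3 nudge.py '[[[0, 0, 1], [0, 0, 0]], [[0, 0, 2], [0, 0, 0]], [[0, 0, 2.5], [0, 0, 0]], [[0, 0, 2.5], [0, 0, 0]]]' 
python3 nudge.py '[[[0, 0, 0], [0, 0, -0.12]], [[0, 0, 0], [0, 0, -0.24]], [[0, 0, 0], [0, 0, -0.36]], [[0, 0, 0], [0, 0, -0.48]], [[0, 0, 0], [0, 0, -0.6]]]' >/dev/null
python3 nudge.py '[[[0, 0, 0], [0, 0, -0.12]], [[0, 0, 0], [0, 0, -0.24]], [[0, 0, 0], [0, 0, -0.36]], [[0, 0, 0], [0, 0, -0.48]], [[0, 0, 0], [0, 0, -0.6]]]' 
python3 nudge.py '[[[0, 0, 0], [0, 0, -0.12]], [[0, 0, 0], [0, 0, -0.24]], [[0, 0, 0], [0, 0, -0.37]], [[0, 0, 0], [0, 0, -0.37]], [[0, 0, 0], [0, 0, -0.37]]]' 
python3 nudge.py '[[[0, 0, 0], [0, 0, 0]], [[0, 0, 0], [0, 0, 0]], [[0, 0, 0], [0, 0, 0]]]' 24
python3 nudge.py '[[[0, 0, -10], [0, 0, 0]], [[0, 0, -40], [0, 0, 0]], [[0, 0, -80], [0, 0, 0]], [[0, 0, -120], [0, 0, 0]], [[0, 0, -155], [0, 0, 0]]]' 30 >/dev/null
python3 nudge.py '[[[0, 0, 0], [0, 0, 0]], [[0, 0, 0], [0, 0, 0]]]' >/dev/null
python3 - <<'E'
from h import *
shot('wrist','w13')
for zl,zh in ((62,72),(95,116)): placed('w13',(390,460,55,165),zl,zh)
delta(551,367.7,125,3.2576)
E
```

```text
clock: 42.65
eef_pos: [428.3, 133.6, 41.4]
eef_rot: [3.141, -0.0, 1.685]
wrist_force: [1.0, -0.4, -0.3]
finger_gap: 11.2
finger_force: 30.0
clock: 43.65
eef_pos: [428.3, 133.6, 41.5]
eef_rot: [3.141, 0.0, 2.89]
wrist_force: [0.1, -0.2, -1.3]
finger_gap: 11.2
finger_force: 30.0
clock: 44.15
eef_pos: [428.3, 133.6, 41.4]
eef_rot: [3.142, 0.0, -3.032]
wrist_force: [-0.0, 0.3, -0.9]
finger_gap: 11.4
finger_force: 30.0
clock: 44.45
eef_pos: [428.3, 133.6, 41.4]
eef_rot: [3.142, 0.0, -3.029]
wrist_force: [0.9, 0.4, 0.0]
finger_gap: 24.0
finger_force: 0.0
in bed (array([-5.7, 15. ]), (86.0, 38.7), 77.38) x -27.6 16.0 y -26.8 55.7 z 67.3 384
in bed (array([-28.9,  -0.2]), (13.8, 18.8), 0.2) x -35.8 -22.0 y -9.6 9.2 z 110.0 214
at [427.9 133.5 195.9] [-3.142e+00 -1.000e-03 -3.029e+00] q1,q6 [ 0.22 -1.46] shift [-148.8  218.9   70.7] rz -0.003
```

```bash
python3 nudge.py '[[[-27, 40, 0], [0, 0, 0]], [[-54, 80, 0], [0, 0, 0]], [[-81, 120, 0], [0, 0, 0]], [[-108, 160, 0], [0, 0, 0]], [[-135, 200, 0], [0, 0, 0]]]' >/dev/null
python3 nudge.py '[[[-14, 19, 0], [0, 0, 0]], [[-14, 19, 40], [0, 0, 0]], [[-14, 19, 70], [0, 0, 0]], [[-14, 19, 70], [0, 0, 0]], [[-14, 19, 70], [0, 0, 0]]]' >/dev/null
python3 nudge.py '[[[0, 0, 0], [0, 0, 0]]]' >/dev/null
python3 - <<'E'
from h import *
delta(551,367.7,46,3.2576)
E
python3 nudge.py '[[[0, 0, 35], [0, 0, 0]], [[0, 0, 60], [0, 0, 0]], [[0, 0, 75], [0, 0, 0]], [[0, 0, 79], [0, 0, 0]], [[0, 0, 79], [0, 0, 0]]]' >/dev/null
python3 nudge.py '[[[0, 0, 0], [0, 0, 0]], [[0, 0, 0], [0, 0, 0]], [[0, 0, 0], [0, 0, 0]], [[0, 0, 0], [0, 0, 0]], [[0, 0, 0], [0, 0, 0]]]' 5 30
python3 nudge.py '[[[0, 0, -10], [0, 0, 0]], [[0, 0, -30], [0, 0, 0]], [[0, 0, -60], [0, 0, 0]], [[0, 0, -100], [0, 0, 0]], [[0, 0, -140], [0, 0, 0]]]' >/dev/null
python3 - <<'E'
from h import *
delta(441.8,16.5,186,1.687)
E
```

```text
at [552.2 368.2 128.2] [ 3.141e+00  2.000e-03 -3.029e+00] q1,q6 [ 0.53 -1.15] shift [ 1.4 -0.4 82.2] rz -0.003
clock: 47.3
eef_pos: [552.0, 368.4, 48.3]
eef_rot: [3.141, 0.001, -3.028]
wrist_force: [-0.1, 1.7, 5.4]
finger_gap: 11.3
finger_force: 30.0
at [551.1 367.7 189. ] [-3.141e+00 -1.000e-03 -3.028e+00] q1,q6 [ 0.53 -1.15] shift [ 148.3 -336.6    3.3] rz 1.568
```

```bash
python3 nudge.py '[[[18, -41, 0], [0, 0, 0]], [[36, -82, 0], [0, 0, 0]], [[54, -123, 0], [0, 0, 0]], [[72, -164, 0], [0, 0, 0]], [[90, -205, 0], [0, 0, 0]]]' >/dev/null
python3 nudge.py '[[[18, -41, 0], [0, 0, 0.1]], [[36, -82, 0], [0, 0, 0.2]], [[58, -131, 0], [0, 0, 0.3]], [[58, -131, 0], [0, 0, 0.45]], [[58, -131, 0], [0, 0, 0.6]]]' >/dev/null
python3 nudge.py '[[[0, 0, 0], [0, 0, 0.15]], [[0, 0, 0], [0, 0, 0.3]], [[0, 0, 0], [0, 0, 0.45]], [[0, 0, 0], [0, 0, 0.6]], [[0, 0, 0], [0, 0, 0.75]]]' >/dev/null
python3 nudge.py '[[[0, 0, 0], [0, 0, 0.15]], [[0, 0, 0], [0, 0, 0.218]], [[0, 0, 0], [0, 0, 0.218]], [[0, 0, 0], [0, 0, 0.218]]]'
python3 - <<'E'
from h import *
p,d,K,T=shot('wrist','w14'); bolt('w14')
delta(441.8,16.5,68,1.687)
cv2.imwrite('pics/w14c.png',cv2.resize(p[100:300,180:430,::-1],None,fx=3,fy=3,interpolation=cv2.INTER_CUBIC))
E
```

```text
clock: 49.7
eef_pos: [442.4, 17.4, 187.6]
eef_rot: [3.142, 0.0, 1.689]
wrist_force: [-1.0, -0.8, -0.4]
finger_gap: 11.1
finger_force: 30.0
wing top 885 x [-14.6  17.4] y [-7.1  7.1] z [-27.4 -26.  -23.7]
collar 229 x [-3.  11.3] y [-11.8  12.7] z [4.2 5.5 7.2]
T-head 83 x [ 8.7 13.8] y [-3.8  5.1] z [26.  27.4 31.2]
at [442.4  17.4 187.5] [3.142 0.    1.689] q1,q6 [-0.04 -0.16] shift [ -0.8  -0.7 119.5] rz 0.002
```

View pics/w14c.png

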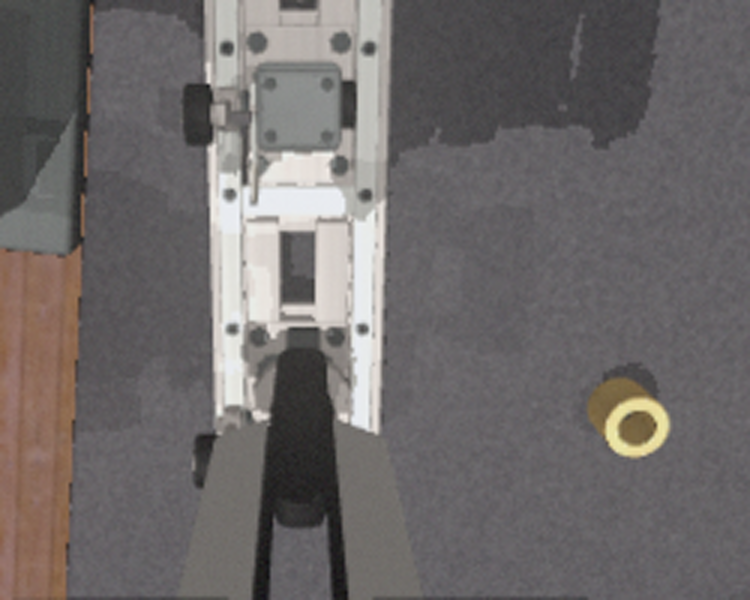

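The third bolt is held with its T-head at (303,335), and the right station's slot is open at (298,262) inside the foot slot. I'll insert it now.

```bash
python3 nudge.py '[[[-1.4, -1, 40], [0, 0, 0]], [[-1.4, -1, 80], [0, 0, 0]], [[-1.4, -1, 105], [0, 0, 0]], [[-1.4, -1, 117], [0, 0, 0]], [[-1.4, -1, 117], [0, 0, 0]]]' >/dev/null
python3 nudge.py '[[[0, 0, 0], [0, 0, 0]], [[0, 0, 0], [0, 0, 0]]]' >/dev/null
python3 - <<'E'
from h import *
delta(441.4,15.9,42.5,1.687)
E
python3 nudge.py '[[[0, 0, 5], [0, 0, 0]], [[0, 0, 10], [0, 0, 0]], [[0, 0, 15], [0, 0, 0]], [[0, 0, 20], [0, 0, 0]], [[0, 0, 24], [0, 0, 0]]]'
python3 - <<'E'
from h import *
delta(441.4,15.9,42.5,1.687)
E
```

```text
at [442.4  15.9  71.7] [3.139 0.    1.687] q1,q6 [-0.05 -0.16] shift [ 0.1 -1.1 29.2] rz 0.0
clock: 50.95
eef_pos: [441.5, 15.9, 45.8]
eef_rot: [-3.141, -0.0, 1.687]
wrist_force: [-0.4, -0.4, -1.2]
finger_gap: 11.5
finger_force: 30.0
at [441.5  15.9  45.8] [-3.141 -0.     1.687] q1,q6 [-0.05 -0.16] shift [-0.  -0.1  3.3] rz -0.0
```

```bash
python3 nudge.py '[[[0, 0, 1], [0, 0, 0]], [[0, 0, 2], [0, 0, 0]], [[0, 0, 3], [0, 0, 0]], [[0, 0, 3.4], [0, 0, 0]], [[0, 0, 3.4], [0, 0, 0]]]' 
python3 nudge.py '[[[0, 0, 0], [0, 0, -0.12]], [[0, 0, 0], [0, 0, -0.24]], [[0, 0, 0], [0, 0, -0.36]], [[0, 0, 0], [0, 0, -0.48]], [[0, 0, 0], [0, 0, -0.6]]]' >/dev/null
python3 nudge.py '[[[0, 0, 0], [0, 0, -0.12]], [[0, 0, 0], [0, 0, -0.24]], [[0, 0, 0], [0, 0, -0.36]], [[0, 0, 0], [0, 0, -0.48]], [[0, 0, 0], [0, 0, -0.6]]]' 
python3 nudge.py '[[[0, 0, 0], [0, 0, -0.12]], [[0, 0, 0], [0, 0, -0.24]], [[0, 0, 0], [0, 0, -0.37]], [[0, 0, 0], [0, 0, -0.37]], [[0, 0, 0], [0, 0, -0.37]]]' 
python3 nudge.py '[[[0, 0, 0], [0, 0, 0]], [[0, 0, 0], [0, 0, 0]], [[0, 0, 0], [0, 0, 0]]]' 24
python3 nudge.py '[[[0, 0, -10], [0, 0, 0]], [[0, 0, -40], [0, 0, 0]], [[0, 0, -80], [0, 0, 0]], [[0, 0, -130], [0, 0, 0]], [[0, 0, -180], [0, 0, 0]]]' 70 >/dev/null
python3 nudge.py '[[[0, -30, -30], [0, 0, 0]], [[0, -60, -60], [0, 0, 0]], [[0, -60, -60], [0, 0, 0]], [[0, -60, -60], [0, 0, 0]]]'
python3 - <<'E'
from h import *
p,d,K,T=shot('wrist','w15'); P=cloud(d,K,T)
B=np.array([433.9,84.0]);a=.116
for y in (118,0,-118):
    for n,yo,zl,zh,r in (('wing',50,63,72,24),('roller',0,95,116,30)):
        c=B+(y+yo)*np.array([-np.sin(a),np.cos(a)])
        try: placed('w15',(c[0]-40,c[0]+40,c[1]-16,c[1]+16),zl,zh)
        except Exception: print('none',y,n)
for m in [seg(p,P,(330,480,-340,-180),15,35)]: q=P[m]; print('block',rect(q[:,:2]),q[:,2].mean())
E
```

```text
clock: 51.45
eef_pos: [441.7, 15.9, 43.0]
eef_rot: [3.141, 0.0, 1.687]
wrist_force: [-0.1, -0.4, -0.3]
finger_gap: 11.1
finger_force: 30.0
clock: 52.45
eef_pos: [441.7, 15.9, 43.0]
eef_rot: [3.142, 0.0, 2.892]
wrist_force: [-0.1, -0.1, -0.4]
finger_gap: 11.2
finger_force: 30.0
clock: 52.95
eef_pos: [441.7, 15.9, 43.0]
eef_rot: [-3.142, 0.0, -3.03]
wrist_force: [0.4, 1.5, -0.9]
finger_gap: 11.5
finger_force: 30.0
clock: 53.25
eef_pos: [441.7, 15.9, 43.0]
eef_rot: [-3.142, 0.0, -3.027]
wrist_force: [0.0, -0.6, 0.3]
finger_gap: 23.9
finger_force: 0.0
clock: 54.15
eef_pos: [448.4, -43.9, 283.4]
eef_rot: [-3.141, 0.001, -3.028]
wrist_force: [-0.2, 0.1, -0.1]
finger_gap: 70.4
finger_force: 0.0
in bed (array([ -0.2, 166.1]), (12.3, 33.7), 89.3) x -17.1 16.7 y 160.1 172.4 z 67.3 232
in bed (array([-29.5, 117.1]), (13.4, 17.6), 8.47) x -36.2 -22.6 y 108.3 125.9 z 108.7 158
in bed (array([-0.6, 49.1]), (33.0, 11.6), 0.49) x -17.1 15.9 y 43.2 54.8 z 67.7 207
in bed (array([-28.9,  -1.3]), (17.2, 13.7), 86.68) x -35.8 -22.1 y -9.9 7.4 z 109.7 136
in bed (array([ -0.9, -68.6]), (33.6, 11.8), 2.11) x -17.7 15.9 y -74.6 -62.5 z 67.8 196
in bed (array([ -29.8, -118.5]), (12.2, 17.7), 0.42) x -35.9 -23.7 y -127.4 -109.7 z 110.4 124
block (array([ 452.6, -267.9]), (50.1, 51.0), 5.62) 24.553270144367556
```

View pics/w15.png

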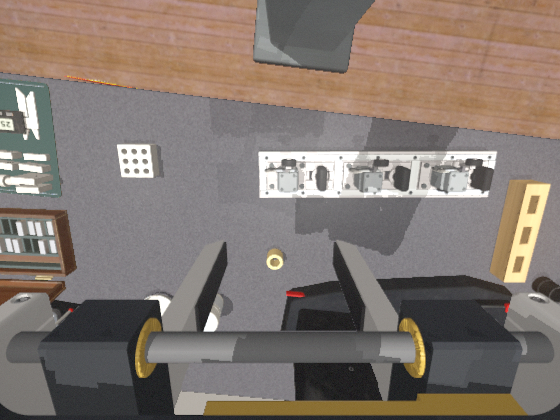

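All three bolts stand across their slots, with wings at (322,177), (402,177) and (483,177). The block at (138,160) has been knocked to about (452.6,-267.9). I'll go to it and measure again from close by.

```bash
python3 nudge.py '[[[4, -45, 15], [0, 0, 0]], [[8, -90, 30], [0, 0, 0]], [[12, -135, 45], [0, 0, 0]], [[16, -180, 60], [0, 0, 0]], [[21, -223, 75], [0, 0, 0]]]' 75 40 >/dev/null
python3 nudge.py '[[[0, 0, 0], [0, 0, 0.15]], [[0, 0, 0], [0, 0, 0.3]], [[0, 0, 0], [0, 0, 0.45]], [[0, 0, 0], [0, 0, 0.6]], [[0, 0, 0], [0, 0, 0.75]]]' >/dev/null
python3 nudge.py '[[[0, 0, 0], [0, 0, 0.15]], [[0, 0, 0], [0, 0, 0.3]], [[0, 0, 0], [0, 0, 0.45]], [[0, 0, 0], [0, 0, 0.6]], [[0, 0, 0], [0, 0, 0.75]]]' >/dev/null
python3 nudge.py '[[[0, 0, 30], [0, 0, 0.086]], [[0, 0, 60], [0, 0, 0.086]], [[0, 0, 60], [0, 0, 0.086]], [[0, 0, 60], [0, 0, 0.086]]]'
python3 - <<'E'
from h import *
p,d,K,T=shot('wrist','w16'); P=cloud(d,K,T)
q=P[seg(p,P,(380,540,-340,-200),22,28)]; r=rect(q[:,:2]); print('block',r,q[:,2].mean())
delta(r[0][0],r[0][1],2.5,1.5708+np.deg2rad((r[2]+45)%90-45))
E
```

```text
clock: 56.1
eef_pos: [453.4, -267.0, 148.2]
eef_rot: [-3.141, -0.001, 1.672]
wrist_force: [-0.5, 0.7, 1.0]
finger_gap: 74.9
finger_force: 0.0
block (array([ 451.9, -267.9]), (49.8, 49.5), 5.88) 25.66052074305467
at [ 453.7 -267.4  149. ] [3.141 0.    1.672] q1,q6 [-0.6 -0.7] shift [ -0.3  -2.  146.5] rz -0.002
```

```bash
python3 nudge.py '[[[-0.3, -2, 45], [0, 0, 0]], [[-0.3, -2, 90], [0, 0, 0]], [[-0.3, -2, 120], [0, 0, 0]], [[-0.3, -2, 135], [0, 0, 0]], [[-0.3, -2, 140], [0, 0, 0]]]' >/dev/null
python3 nudge.py '[[[0, 0, 3], [0, 0, 0]], [[0, 0, 5], [0, 0, 0]], [[0, 0, 5], [0, 0, 0]], [[0, 0, 5], [0, 0, 0]]]'
python3 nudge.py '[[[0, 0, 0], [0, 0, 0]], [[0, 0, 0], [0, 0, 0]], [[0, 0, 0], [0, 0, 0]], [[0, 0, 0], [0, 0, 0]], [[0, 0, 0], [0, 0, 0]]]' 40 40
python3 nudge.py '[[[0, 0, -15], [0, 0, 0]], [[0, 0, -50], [0, 0, 0]], [[0, 0, -90], [0, 0, 0]], [[0, 0, -130], [0, 0, 0]], [[0, 0, -160], [0, 0, 0]]]' >/dev/null
python3 nudge.py '[[[0, 0, 0], [0, 0, 0]], [[0, 0, 0], [0, 0, 0]], [[0, 0, 0], [0, 0, 0]], [[0, 0, 0], [0, 0, 0]]]'
python3 - <<'E'
from h import *
p,d,K,T=shot('wrist','w17'); P=cloud(d,K,np.array(manip.camera_info('wrist')['mount']))
m=(P[...,2]>-30)&(P[...,2]<-15)&(abs(P[...,0])<45)&(abs(P[...,1])<24); q=P[m]; print('top in tool',rect(q[:,:2]),np.percentile(q[:,0],[.5,99.5]),np.percentile(q[:,2],[5,50,95]).round(1))
m=(P[...,2]>-30)&(P[...,2]<8)&(abs(P[...,0])<45)&(abs(P[...,1])<24); q=P[m]; print(np.percentile(q[:,0],[.5,99.5]),np.percentile(q[:,2],[1,99]).round(1))
E
```

```text
clock: 57.05
eef_pos: [451.7, -268.4, 3.7]
eef_rot: [3.141, 0.001, 1.671]
wrist_force: [1.3, -0.5, 0.4]
finger_gap: 74.9
finger_force: 0.0
clock: 57.55
eef_pos: [451.7, -268.4, 3.6]
eef_rot: [3.141, 0.001, 1.671]
wrist_force: [-0.4, -0.1, 8.2]
finger_gap: 40.9
finger_force: 3.8
clock: 58.45
eef_pos: [450.9, -267.9, 161.7]
eef_rot: [-3.14, -0.001, 1.671]
wrist_force: [-0.4, 0.4, 0.5]
finger_gap: 40.2
finger_force: 0.0
top in tool (array([0.4, 0.1]), (47.9, 18.0), 89.85) [-8.32276397  9.46064064] [-29.9 -26.  -23. ]
[-8.32276397  9.46064064] [-30.  -22.4]
```

View pics/w17.png

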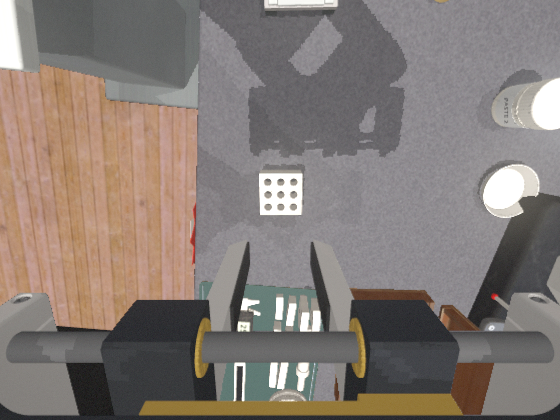

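The block at (281,193) was not gripped and now lies ahead of the fingers on the +y side. I'll measure it again.

Run:
```python
from h import *
p,d,K,T=shot('wrist','w18'); P=cloud(d,K,T)
q=P[seg(p,P,(350,540,-340,-150),15,35)]; r=rect(q[:,:2]); print('block',r,np.percentile(q[:,2],[5,50,95]),len(q))
for f in('w16','w17'):
    p,d,K,T=load(f);P=cloud(d,K,T);q=P[seg(p,P,(350,540,-340,-150),15,35)]; print(f,rect(q[:,:2]),np.percentile(q[:,2],[5,50,95]).round(1),len(q),T[:3,3].round())
p,d,K,T=shot('top','t2');P=cloud(d,K,T);q=P[seg(p,P,(350,540,-340,-150),15,35)]; print('top',rect(q[:,:2]),len(q))
delta(r[0][0],r[0][1],2.5,1.5708+np.deg2rad((r[2]+45)%90-45))
```

```text
block (array([ 451.3, -268.1]), (49.9, 49.7), 6.0) [17.71084278 25.56390864 26.88987472] 1594
w16 (array([ 451.9, -267.9]), (49.7, 49.6), 6.04) [19.1 25.6 26.9] 1689 [ 445. -183.  350.]
w17 (array([ 451.3, -268.2]), (49.9, 49.7), 5.86) [17.8 25.5 26.8] 1587 [ 442. -184.  363.]
top (array([ 453. , -264.9]), (48.9, 44.3), 7.09) 115
at [ 451.1 -268.   162.3] [-3.141e+00 -1.000e-03  1.671e+00] q1,q6 [-0.61 -0.71] shift [ -0.2   0.3 159.8] rz -0.005
```

Run:
```python
from h import *
M=np.array(manip.camera_info('wrist')['mount'])
for f in ('w17','w16','w15','w11'):
    p,d,K,T=load(f); P=cloud(d,K,M)
    for s in (-1,1):
        m=(abs(P[...,0])<14)&(P[...,1]*s>8)&(P[...,1]*s<65)&(P[...,2]<12)&(P[...,2]>-60); q=P[m]
        if len(q):
            i=q[:,2].argsort()[::-1][:20]; print(f,s,len(q),'lowest',q[i].mean(0).round(1))
```

```text
w17 -1 739 lowest [  3.4 -21.1 -23.7]
w17 1 731 lowest [  4.1  20.9 -23.5]
w16 -1 923 lowest [  3.4 -38.4 -23.1]
w16 1 917 lowest [  2.9  37.9 -22.9]
w15 -1 891 lowest [  3.3 -36.1 -23. ]
w15 1 891 lowest [  3.   35.8 -23.4]
w11 -1 682 lowest [  7.5 -17.  -24.1]
w11 1 684 lowest [  7.6  16.7 -24.1]
```

Viewing that picture took me to 15, one over the limit of 14, so I won't view any more and will work from numbers only. The depth shows the open fingertips about 23 mm behind the TCP, so they closed above the block. I'll go lower in small steps and watch the force.

```bash
python3 nudge.py '[[[0, 0, 45], [0, 0, 0]], [[0, 0, 90], [0, 0, 0]], [[0, 0, 130], [0, 0, 0]], [[0, 0, 150], [0, 0, 0]], [[0, 0, 156], [0, 0, 0]]]' 70 40 >/dev/null
python3 nudge.py '[[[0, 0, 1], [0, 0, 0]], [[0, 0, 2], [0, 0, 0]], [[0, 0, 3], [0, 0, 0]], [[0, 0, 3], [0, 0, 0]], [[0, 0, 3], [0, 0, 0]]]' | egrep 'pos|force'
python3 nudge.py '[[[0, 0, 1], [0, 0, 0]], [[0, 0, 2], [0, 0, 0]], [[0, 0, 3], [0, 0, 0]], [[0, 0, 3], [0, 0, 0]]]' | egrep 'pos|force'
```

```text
eef_pos: [451.6, -268.3, 4.5]
wrist_force: [0.4, -0.2, 0.4]
finger_force: 0.0
eef_pos: [451.2, -268.0, 0.8]
wrist_force: [-0.4, -0.3, -0.6]
finger_force: 0.0
```

```bash
python3 nudge.py '[[[0, 0, 1], [0, 0, 0]], [[0, 0, 2], [0, 0, 0]], [[0, 0, 3], [0, 0, 0]], [[0, 0, 3], [0, 0, 0]], [[0, 0, 3], [0, 0, 0]]]' | egrep 'pos|force'
python3 - <<'E'
from h import *
M=np.array(manip.camera_info('wrist')['mount']); p,d,K,T=shot('wrist','w19'); P=cloud(d,K,M); W=cloud(d,K,T)
for s in (-1,1):
    m=(abs(P[...,0])<12)&(P[...,1]*s>28)&(P[...,1]*s<60)&(P[...,2]<-3)&(P[...,2]>-60); q=W[m]; print(s,m.sum(),'finger world z min',np.sort(q[:,2])[:10].round(1))
q=P[(abs(P[...,0])<45)&(abs(P[...,1])<30)&(P[...,2]>-32)&(P[...,2]<-22)]; print('block top in tool',rect(q[:,:2]),np.median(q[:,2]))
E
```

```text
eef_pos: [451.3, -268.1, -2.1]
wrist_force: [-0.7, 0.0, 0.3]
finger_force: 0.0
-1 1203 finger world z min [0.9 0.9 0.9 0.9 0.9 0.9 0.9 0.9 0.9 0.9]
1 1288 finger world z min [0.9 0.9 0.9 0.9 0.9 0.9 0.9 0.9 0.9 0.9]
block top in tool (array([ 0.2, -0.1]), (50.1, 50.3), 89.83) -27.648718885380703
```

```bash
python3 nudge.py '[[[0, 0, 1], [0, 0, 0]], [[0, 0, 2], [0, 0, 0]], [[0, 0, 3], [0, 0, 0]], [[0, 0, 4], [0, 0, 0]], [[0, 0, 4], [0, 0, 0]]]' | egrep 'pos|force'
python3 nudge.py '[[[0, 0, 1], [0, 0, 0]], [[0, 0, 2], [0, 0, 0]], [[0, 0, 3], [0, 0, 0]], [[0, 0, 4], [0, 0, 0]], [[0, 0, 4], [0, 0, 0]]]' | egrep 'pos|force'
python3 nudge.py '[[[0, 0, 0], [0, 0, 0]], [[0, 0, 0], [0, 0, 0]], [[0, 0, 0], [0, 0, 0]], [[0, 0, 0], [0, 0, 0]], [[0, 0, 0], [0, 0, 0]]]' 40 40
```

```text
eef_pos: [451.2, -268.1, -6.2]
wrist_force: [0.7, 0.2, 0.2]
finger_force: 0.0
eef_pos: [451.3, -268.1, -10.2]
wrist_force: [0.2, -1.1, -0.2]
finger_force: 0.0
clock: 62.05
eef_pos: [451.4, -268.1, -10.0]
eef_rot: [3.141, 0.0, 1.671]
wrist_force: [0.6, 0.4, 0.2]
finger_gap: 49.6
finger_force: 40.0
```

```bash
python3 nudge.py '[[[0, 0, -5], [0, 0, 0]], [[0, 0, -30], [0, 0, 0]], [[0, 0, -75], [0, 0, 0]], [[0, 0, -120], [0, 0, 0]], [[0, 0, -165], [0, 0, 0]]]' - 60 >/dev/null
python3 nudge.py '[[[0, 0, -15], [0, 0, -0.016]], [[0, 0, -15], [0, 0, -0.016]], [[0, 0, -15], [0, 0, -0.016]], [[0, 0, -15], [0, 0, -0.016]]]'
python3 - <<'E'
from h import *
M=np.array(manip.camera_info('wrist')['mount']); p,d,K,T=shot('wrist','w20'); P=cloud(d,K,M)
q=P[(abs(P[...,0])<45)&(abs(P[...,1])<24)&(P[...,2]>-22)&(P[...,2]<0)]; print('block top in tool',rect(q[:,:2]),np.percentile(q[:,2],[5,50,95]).round(1),np.percentile(q[:,0],[.5,99.5]).round(1))
delta(398,3.1,165,1.687)
E
```

```text
clock: 62.95
eef_pos: [450.6, -267.6, 168.1]
eef_rot: [-3.139, -0.002, 1.686]
wrist_force: [-0.3, -0.7, -6.0]
finger_gap: 49.4
finger_force: 60.0
block top in tool (array([ 2.7, -0. ]), (47.7, 45.3), 89.93) [-21.7 -18.2 -12.4] [-19.8  25.2]
at [ 450.7 -267.7  168.2] [-3.139e+00 -2.000e-03  1.687e+00] q1,q6 [-0.61 -0.72] shift [275.1 -21.1   3.8] rz -0.0
```

```bash
cat >> h.py <<'E'
def blk(f):
    M=np.array(manip.camera_info('wrist')['mount']); p,d,K,T=load(f); P=cloud(d,K,M); v=cv2.cvtColor(p,cv2.COLOR_RGB2HSV)
    m=(abs(P[...,0])<32)&(abs(P[...,1])<20)&(P[...,2]>-35)&(P[...,2]<14); q=P[m]
    for x in range(-30,32,6):
        k=q[abs(q[:,0]-x)<3]; print(x,len(k),np.percentile(k[:,2],[10,50,90]).round(1) if len(k) else '')
E
python3 - <<'E'
from h import *
blk('w20')
E
```

```text
-30 0 
-24 38 [-35.  -34.8 -34.4]
-18 419 [-34.5 -29.7 -23.4]
-12 40 [-35.  -34.8 -34.4]
-6 417 [-34.7 -28.8 -20.7]
0 113 [-34.9 -33.3 -26.9]
6 55 [-35.  -34.8 -34.4]
12 512 [-34.6 -27.7 -18.3]
18 47 [-34.9 -34.8 -34.4]
24 804 [-34.2 -25.2 -14.6]
30 0
```

```bash
cat >> h.py <<'E'
def blk(f):
    M=np.array(manip.camera_info('wrist')['mount']); p,d,K,T=load(f); P=cloud(d,K,M)
    q=P[(abs(P[...,0])<32)&(abs(P[...,1])<22)&(P[...,2]>-41)&(P[...,2]<-31)]
    c=np.linalg.lstsq(np.c_[q[:,:2],np.ones(len(q))],q[:,2],rcond=None)[0]; t=q[abs(np.c_[q[:,:2],np.ones(len(q))]@c-q[:,2])<1.5]; print('block top: slope',c.round(3),'x',np.percentile(t[:,0],[.5,99.5]).round(1),rect(t[:,:2]))
E
python3 - <<'E'
from h import *
blk('w20'); delta(398,3.1,165,1.687)
E
python3 nudge.py '[[[45, -4, 0], [0, 0, 0]], [[90, -8, 0], [0, 0, 0]], [[135, -12, 0], [0, 0, 0]], [[180, -16, 0], [0, 0, 0]], [[225, -20, 0], [0, 0, 0]]]' >/dev/null
python3 nudge.py '[[[30, -1, 0], [0, 0, 0]], [[50, -1, 0], [0, 0, 0]], [[50, -1, 0], [0, 0, 0]], [[50, -1, 0], [0, 0, 0]], [[50, -1, 0], [0, 0, 0]]]'
python3 - <<'E'
from h import *
delta(398,3.1,83.5,1.687)
E
```

```text
block top: slope [ 4.0000e-03 -0.0000e+00 -3.5358e+01] x [-24.3  25. ] (array([ 0.2, -0. ]), (50.8, 44.0), 0.05)
at [ 450.7 -267.7  168.2] [-3.139e+00 -2.000e-03  1.687e+00] q1,q6 [-0.61 -0.72] shift [275.1 -21.1   3.8] rz -0.0
clock: 64.0
eef_pos: [398.6, 2.0, 169.5]
eef_rot: [-3.141, -0.0, 1.686]
wrist_force: [0.7, -0.2, -5.4]
finger_gap: 49.3
finger_force: 60.0
at [398.6   2.  169.5] [-3.141 -0.     1.686] q1,q6 [-0.09 -0.2 ] shift [ 1.1 -0.4 86. ] rz -0.001
```

```bash
python3 nudge.py '[[[1, -0.4, 30], [0, 0, 0]], [[1, -0.4, 60], [0, 0, 0]], [[1, -0.4, 80], [0, 0, 0]], [[1, -0.4, 86], [0, 0, 0]], [[1, -0.4, 86], [0, 0, 0]]]' >/dev/null
python3 nudge.py '[[[0, 0, 0], [0, 0, 0]], [[0, 0, 0], [0, 0, 0]], [[0, 0, 0], [0, 0, 0]]]'
python3 - <<'E'
from h import *
delta(401.1,-23.2,83.3,1.687)
shot('wrist','w21')
for n in('wing',):
    placed('w21',(380,450,-70,-20),95,116)
E
```

```text
clock: 64.8
eef_pos: [398.6, 3.5, 84.7]
eef_rot: [3.14, 0.0, 1.687]
wrist_force: [-0.3, 1.0, -5.6]
finger_gap: 49.5
finger_force: 60.0
at [398.6   3.5  84.7] [3.14  0.    1.687] q1,q6 [-0.08 -0.2 ] shift [-26.8  -0.6   1.4] rz -0.0
in bed (array([ -30. , -117.2]), (17.5, 13.3), 87.89) x -36.7 -23.3 y -126.0 -108.5 z 110.1 364
```

```bash
python3 nudge.py '[[[-4, 0, 1], [0, 0, 0]], [[-8, 0, 1], [0, 0, 0]], [[-11, 0, 1], [0, 0, 0]], [[-14, 0, 1], [0, 0, 0]], [[-16, 0, 1], [0, 0, 0]]]' | egrep 'pos|force'
python3 nudge.py '[[[-2, 0, 0], [0, 0, 0]], [[-4, 0, 0], [0, 0, 0]], [[-6, 0, 0], [0, 0, 0]], [[-8, 0, 0], [0, 0, 0]], [[-8, 0, 0], [0, 0, 0]]]' | egrep 'pos|force'
python3 nudge.py '[[[-1, 0, 0], [0, 0, 0]], [[-2, 0, 0], [0, 0, 0]], [[-2.5, 0, 0], [0, 0, 0]], [[-2.5, 0, 0], [0, 0, 0]]]' | egrep 'pos|force'
python3 - <<'E'
from h import *
delta(401.1,-23.2,83.3,1.687)
for n in ('top','scene'): shot(n,n+'_c')
p,d,K,T=shot('wrist','w22')
for zl,zh in ((80,116),): placed('w22',(385,450,-90,-49),zl,zh)
E
```

```text
eef_pos: [400.0, -12.6, 83.0]
wrist_force: [-0.7, 2.0, -4.4]
finger_force: 60.0
eef_pos: [400.9, -20.4, 82.9]
wrist_force: [-0.7, 2.2, -5.9]
finger_force: 60.0
eef_pos: [401.1, -22.8, 82.8]
wrist_force: [0.5, 3.3, -6.9]
finger_force: 60.0
at [401.1 -22.8  82.8] [-3.141 -0.     1.687] q1,q6 [-0.15 -0.26] shift [-0.4 -0.1 -0.5] rz -0.0
in bed (array([ -25.3, -140.8]), (12.7, 24.1), 72.58) x -36.4 -15.0 y -150.1 -132.7 z 106.6 162
```

```bash
cat >> h.py <<'E'
from scipy.optimize import least_squares
def roller(f,s):
    """circle of r 9.5 through the roller's visible surface, bed y and z"""
    p,d,K,T=load(f); P=cloud(d,K,T); a=.116; R=np.array([[np.cos(a),np.sin(a)],[-np.sin(a),np.cos(a)]])
    b=(P[...,:2]-[433.9,84.0])@R.T; z=P[...,2]; g=p.max(-1)
    m=(b[...,0]>-36)&(b[...,0]<-27)&(b[...,1]>s-42)&(b[...,1]<s+14)&(z>86)&(z<117)&(g<75)
    q=np.c_[b[m][:,1],z[m]]; 
    if len(q)<10: print('few',len(q)); return
    r=least_squares(lambda c:np.hypot(*(q-c).T)-9.5,[s-15,98],loss='soft_l1').x
    print('roller y,z',r.round(1),'n',len(q),'angle',np.arctan2(s-r[0],r[1]-72).round(3),'rad',np.hypot(s-r[0],r[1]-72).round(1))
E
python3 - <<'E'
from h import *
roller('w21',-118); roller('w22',-118); roller('w15',-118); roller('w15',0); roller('w15',118)
E
```

```text
roller y,z [-111.8  120.6] n 265 angle -0.127 rad 49.0
roller y,z [-136.6  100.4] n 117 angle 0.579 rad 33.9
few 0
few 0
few 5
```

The roller fit during the push gives 0.58 rad with 3.3 N on the wrist, which is between the marks. I'll retreat and go on to the middle switch.

```bash
python3 nudge.py '[[[5, 0, 0], [0, 0, 0]], [[10, 0, 0], [0, 0, 0]], [[18, 0, 0], [0, 0, 0]], [[27, 0, 0], [0, 0, 0]], [[27, 0, -20], [0, 0, 0]]]' >/dev/null
python3 nudge.py '[[[0, 0, -45], [0, 0, 0]], [[40, 0, -50], [0, 0, 0]], [[80, 0, -50], [0, 0, 0]], [[118, 0, -50], [0, 0, 0]], [[118, 0, -50], [0, 0, 0]]]' >/dev/null
python3 nudge.py '[[[0, 0, 0], [0, 0, 0]], [[0, 0, 0], [0, 0, 0]]]' | egrep pos
python3 - <<'E'
from h import *
delta(384.4,120.4,84.5,1.687)
shot('wrist','w23')
try: placed('w23',(380,450,50,110),95,116)
except Exception as e: print(e)
E
```

```text
eef_pos: [384.4, 120.9, 152.9]
at [384.4 120.9 152.9] [-3.142  0.     1.687] q1,q6 [0.21 0.1 ] shift [-0.5 -0.1 68.4] rz -0.0
zero-size array to reduction operation minimum which has no identity
```

```bash
python3 nudge.py '[[[-0.5, 0, 30], [0, 0, 0]], [[-0.5, 0, 55], [0, 0, 0]], [[-0.5, 0, 68], [0, 0, 0]], [[-0.5, 0, 69], [0, 0, 0]], [[-0.5, 0, 69], [0, 0, 0]]]' >/dev/null
python3 nudge.py '[[[0, 0, 0], [0, 0, 0]], [[0, 0, 0], [0, 0, 0]], [[0, 0, 0], [0, 0, 0]]]' | egrep pos
python3 - <<'E'
from h import *
shot('wrist','w24'); blk('w24')
try: placed('w24',(380,450,50,110),95,116)
except Exception as e: print(e)
delta(387.4,94.1,83.3,1.687)
E
```

```text
eef_pos: [384.8, 120.8, 84.4]
block top: slope [ 2.0000e-03 -2.0000e-03 -3.5404e+01] x [-24.4  25. ] (array([0.1, 0. ]), (44.0, 50.5), 89.99)
in bed (array([-35.3,   8.5]), (23.4, 36.5), 6.85) x -49.1 -22.9 y -9.2 26.1 z 110.4 554
at [384.7 120.8  84.3] [ 3.141 -0.     1.687] q1,q6 [0.21 0.1 ] shift [-26.8  -0.4   1. ] rz -0.0
```

```bash
python3 nudge.py '[[[-4, 0, 1], [0, 0, 0]], [[-8, 0, 1], [0, 0, 0]], [[-11, 0, 1], [0, 0, 0]], [[-14, 0, 1], [0, 0, 0]], [[-16, 0, 1], [0, 0, 0]]]' | egrep 'pos|force'
python3 nudge.py '[[[-2, 0, 0], [0, 0, 0]], [[-4, 0, 0], [0, 0, 0]], [[-6, 0, 0], [0, 0, 0]], [[-8, 0, 0], [0, 0, 0]], [[-8, 0, 0], [0, 0, 0]]]' | egrep 'pos|force'
python3 nudge.py '[[[-1, 0, 0], [0, 0, 0]], [[-2, 0, 0], [0, 0, 0]], [[-2.5, 0, 0], [0, 0, 0]], [[-2.5, 0, 0], [0, 0, 0]]]' | egrep 'pos|force'
python3 - <<'E'
from h import *
delta(387.4,94.1,83.3,1.687)
shot('wrist','w25'); roller('w25',0); print(manip.read_state()['wrist_force'])
E
```

```text
eef_pos: [386.4, 104.6, 83.0]
wrist_force: [-0.2, 1.4, -3.7]
finger_force: 60.0
eef_pos: [387.3, 96.8, 82.9]
wrist_force: [-0.2, 1.3, -6.0]
finger_force: 60.0
eef_pos: [387.5, 94.4, 82.8]
wrist_force: [0.7, 3.0, -5.4]
finger_force: 60.0
at [387.5  94.4  82.8] [-3.141 -0.     1.687] q1,q6 [0.15 0.03] shift [-0.3 -0.1 -0.5] rz -0.0
roller y,z [-20.5 118.9] n 97 angle 0.413 rad 51.2
[ 0.2410592   3.37747534 -5.91198993]
```

Run:
```python
from h import *
for f,s in (('w22',-118),('w25',0)):
    p,d,K,T=load(f); P=cloud(d,K,T); a=.116; R=np.array([[np.cos(a),np.sin(a)],[-np.sin(a),np.cos(a)]])
    b=(P[...,:2]-[433.9,84.0])@R.T; z=P[...,2]
    m=(b[...,0]>-36)&(b[...,0]<-27)&(b[...,1]>s-40)&(b[...,1]<s-8)&(z>90)&(z<117); q=np.c_[b[m][:,1]-s,z[m]]; g=p[m].max(-1)
    for y in range(-38,-8,2):
        k=abs(q[:,0]-y)<1
        if k.sum(): print(f,y,k.sum(),np.percentile(q[k,1],[10,50,90]).round(1),np.median(g[k]))
    r=least_squares(lambda c:np.hypot(*(q-c).T)-9.5,[-18,98],loss='cauchy',f_scale=.5).x; print(r,np.arctan2(-r[0],r[1]-72))
```

```text
w22 -26 7 [101.8 105.4 105.9] 98.0
w22 -24 15 [107.6 108.5 109.1] 65.0
w22 -22 23 [108.8 109.1 109.9] 57.0
w22 -20 28 [108.9 109.6 110.3] 60.0
w22 -18 36 [109.  109.9 110.5] 64.0
w22 -16 29 [108.9 109.4 110. ] 67.0
w22 -14 2 [109.9 110.1 110.3] 90.5
[-18.63190938 100.36455595] 0.5811916524609451
w25 -26 12 [100.3 106.4 106.7] 189.0
w25 -24 14 [108.  108.8 109.3] 76.5
w25 -22 21 [108.7 109.1 110.1] 57.0
w25 -20 32 [108.8 109.7 110.3] 60.0
w25 -18 34 [108.9 109.9 110.6] 64.0
w25 -16 33 [108.8 109.6 110.6] 67.0
w25 -14 2 [110.1 110.2 110.3] 88.5
[-18.58920209 100.49491988] 0.5780387889056484
```

```bash
python3 nudge.py '[[[5, 0, 0], [0, 0, 0]], [[10, 0, 0], [0, 0, 0]], [[18, 0, 0], [0, 0, 0]], [[27, 0, 0], [0, 0, 0]], [[27, 0, -20], [0, 0, 0]]]' >/dev/null
python3 nudge.py '[[[0, 0, -45], [0, 0, 0]], [[40, 0, -50], [0, 0, 0]], [[80, 0, -50], [0, 0, 0]], [[118, 0, -50], [0, 0, 0]], [[118, 0, -50], [0, 0, 0]]]' >/dev/null
python3 nudge.py '[[[0, 0, 0], [0, 0, 0]], [[0, 0, 30], [0, 0, 0]], [[0, 0, 60], [0, 0, 0]], [[0, 0, 69], [0, 0, 0]], [[0, 0, 69], [0, 0, 0]]]' >/dev/null
python3 nudge.py '[[[0, 0, 0], [0, 0, 0]], [[0, 0, 0], [0, 0, 0]], [[0, 0, 0], [0, 0, 0]]]' | egrep pos
python3 - <<'E'
from h import *
delta(373.7,211.6,83.3,1.687); shot('wrist','w26'); blk('w26')
try: placed('w26',(380,450,170,230),95,116)
except Exception as e: print(e)
E
```

```text
eef_pos: [371.3, 238.6, 84.9]
at [371.3 238.6  84.9] [ 3.140e+00 -1.000e-03  1.687e+00] q1,q6 [0.49 0.37] shift [-27.1  -0.7   1.6] rz -0.0
block top: slope [ 4.0000e-03 -3.0000e-03 -3.5388e+01] x [-24.4  25. ] (array([ 0.2, -0. ]), (44.0, 50.7), 90.0)
in bed (array([-29.8, 126.9]), (35.1, 13.1), 88.69) x -36.6 -23.4 y 109.4 144.4 z 110.3 461
```

```bash
python3 nudge.py '[[[-4, 0, 1], [0, 0, 0]], [[-8, 0, 1], [0, 0, 0]], [[-11, 0, 1], [0, 0, 0]], [[-14, 0, 1], [0, 0, 0]], [[-16, 0, 1], [0, 0, 0]]]' | egrep 'pos|force'
python3 nudge.py '[[[-2, 0, 0], [0, 0, 0]], [[-4, 0, 0], [0, 0, 0]], [[-6, 0, 0], [0, 0, 0]], [[-8, 0, 0], [0, 0, 0]], [[-8, 0, 0], [0, 0, 0]]]' | egrep 'pos|force'
python3 nudge.py '[[[-1, 0, 0], [0, 0, 0]], [[-2, 0, 0], [0, 0, 0]], [[-2.8, 0, 0], [0, 0, 0]], [[-2.8, 0, 0], [0, 0, 0]]]' | egrep 'pos|force'
python3 - <<'E'
from h import *
shot('wrist','w27')
p,d,K,T=load('w27'); P=cloud(d,K,T); a=.116; s=118; R=np.array([[np.cos(a),np.sin(a)],[-np.sin(a),np.cos(a)]])
b=(P[...,:2]-[433.9,84.0])@R.T; z=P[...,2]
m=(b[...,0]>-36)&(b[...,0]<-27)&(b[...,1]>s-40)&(b[...,1]<s-8)&(z>90)&(z<117); q=np.c_[b[m][:,1]-s,z[m]]
r=least_squares(lambda c:np.hypot(*(q-c).T)-9.5,[-18,98],loss='cauchy',f_scale=.5).x; print(r,np.arctan2(-r[0],r[1]-72))
E
```

```text
eef_pos: [372.7, 222.4, 83.0]
wrist_force: [-0.5, 1.0, -4.0]
finger_force: 60.0
eef_pos: [373.6, 214.5, 82.9]
wrist_force: [0.2, 2.2, -5.6]
finger_force: 60.0
eef_pos: [373.8, 211.8, 82.8]
wrist_force: [1.3, 3.5, -7.5]
finger_force: 60.0
[-18.41370641 100.2922996 ] 0.5769641664219358
```

```bash
python3 nudge.py '[[[5, 0, 0], [0, 0, 0]], [[10, 0, 0], [0, 0, 0]], [[18, 0, 0], [0, 0, 0]], [[27, 0, 0], [0, 0, 0]], [[27, 0, -20], [0, 0, 0]]]' >/dev/null
python3 nudge.py '[[[0, 0, -40], [0, 0, 0]], [[-20, 0, -70], [0, 0, 0]], [[-65, 3, -70], [0, 0, 0]], [[-110, 6, -70], [0, 0, 0]], [[-155, 9, -70], [0, 0, 0]]]' >/dev/null
python3 nudge.py '[[[-45, 2, 0], [0, 0, 0]], [[-90, 4, 0], [0, 0, 0]], [[-135, 6, 0], [0, 0, 0]], [[-180, 8, 0], [0, 0, 0]], [[-225, 10, 0], [0, 0, 0]]]' >/dev/null
python3 nudge.py '[[[-45, 2, 0], [0, 0, 0]], [[-90, 3, 0], [0, 0, 0]], [[-132, 3, 0], [0, 0, 0]], [[-132, 3, 0], [0, 0, 0]], [[-132, 3, 0], [0, 0, 0]]]' >/dev/null
python3 nudge.py '[[[0, 0, 0], [0, 0, 0]]]' | egrep pos
python3 - <<'E'
from h import *
p,d,K,T=shot('wrist','w28'); P=cloud(d,K,T); delta(452,-268,-9,1.687)
m=seg(p,P,(390,510,-330,-210),4,60); print('things below',m.sum(),np.percentile(P[m],[1,50,99],axis=0).round() if m.sum() else '')
E
```

```text
eef_pos: [452.0, -266.4, 172.8]
at [ 452.1 -266.3  173. ] [-3.141 -0.     1.688] q1,q6 [-0.6  -0.72] shift [ -1.7  -0.2 182. ] rz 0.001
things below 0
```

```bash
python3 nudge.py '[[[0, 0, 45], [0, 0, 0]], [[0, 0, 90], [0, 0, 0]], [[0, 0, 130], [0, 0, 0]], [[0, 0, 160], [0, 0, 0]], [[0, 0, 174], [0, 0, 0]]]' >/dev/null
python3 nudge.py '[[[0, 0, 2], [0, 0, 0]], [[0, 0, 4], [0, 0, 0]], [[0, 0, 6], [0, 0, 0]], [[0, 0, 7], [0, 0, 0]], [[0, 0, 7], [0, 0, 0]]]' | egrep 'pos|force'
python3 nudge.py '[[[0, 0, 0.7], [0, 0, 0]], [[0, 0, 1.4], [0, 0, 0]], [[0, 0, 2], [0, 0, 0]], [[0, 0, 2], [0, 0, 0]]]' | egrep 'pos|force'
```

```text
eef_pos: [452.1, -267.5, -7.5]
wrist_force: [-0.0, 0.9, -5.3]
finger_force: 60.0
eef_pos: [451.9, -267.4, -10.0]
wrist_force: [-0.9, 0.6, -3.4]
finger_force: 60.0
```

```bash
python3 nudge.py '[[[0, 0, 0.4], [0, 0, 0]], [[0, 0, 0.7], [0, 0, 0]], [[0, 0, 0.7], [0, 0, 0]]]' | egrep 'pos|force'
python3 nudge.py '[[[0, 0, 0], [0, 0, 0]], [[0, 0, 0], [0, 0, 0]], [[0, 0, 0], [0, 0, 0]], [[0, 0, 0], [0, 0, 0]]]' 72 | egrep 'pos|force|gap'
python3 nudge.py '[[[0, 0, -10], [0, 0, 0]], [[0, 0, -50], [0, 0, 0]], [[0, 0, -100], [0, 0, 0]], [[0, 0, -150], [0, 0, 0]], [[0, 0, -200], [0, 0, 0]]]' >/dev/null
python3 nudge.py '[[[45, 0, -20], [0, 0, 0]], [[90, 0, -40], [0, 0, 0]], [[135, 0, -60], [0, 0, 0]], [[180, 0, -80], [0, 0, 0]], [[225, 0, -100], [0, 0, 0]]]' >/dev/null
python3 nudge.py '[[[30, 0, 0], [0, 0, -0.15]], [[30, 0, 0], [0, 0, -0.3]], [[30, 0, 0], [0, 0, -0.45]], [[30, 0, 0], [0, 0, -0.6]], [[30, 0, 0], [0, 0, -0.75]]]' >/dev/null
python3 nudge.py '[[[0, 0, 0], [0, 0, -0.15]], [[0, 0, 0], [0, 0, -0.3]], [[0, 0, 0], [0, 0, -0.45]], [[0, 0, 0], [0, 0, -0.6]], [[0, 0, 0], [0, 0, -0.75]]]' >/dev/null
python3 nudge.py '[[[0, 0, 0], [0, 0, -0.07]], [[0, 0, 0], [0, 0, -0.07]], [[0, 0, 0], [0, 0, -0.07]], [[0, 0, 0], [0, 0, -0.07]]]' | egrep 'clock|pos|rot|force'
python3 - <<'E'
from h import *
p,d,K,T=shot('wrist','w29'); P=cloud(d,K,T)
a=.116; R=np.array([[np.cos(a),np.sin(a)],[-np.sin(a),np.cos(a)]]); B=np.array([433.9,84.]); b=(P[...,:2]-B)@R.T; z=P[...,2]
for s in (118,0,-118):
    m=(b[...,0]>-36)&(b[...,0]<-23)&(abs(b[...,1]-s)<30)&(z>96)&(z<116); 
    w=(abs(b[...,0])<22)&(abs(b[...,1]-s-50)<16)&(z>63)&(z<72); bt=(abs(b[...,0])<25)&(abs(b[...,1]-s)<25)&(z>76)&(z<86)
    print(s,'roller y',np.percentile(b[m][:,1],[1,99]).round(1) if m.sum() else 0,'ztop',np.percentile(z[m],95).round(1) if m.sum() else 0,'wing',rect(b[w]) if w.sum() else 0,'ztop',np.median(z[w]).round(1),'body',rect(b[bt]))
q=P[seg(p,P,(380,520,-340,-200),10,60)]; print('block',rect(q[:,:2]) if len(q) else 0,np.percentile(q[:,2],[50,99]) if len(q) else 0)
E
```

```text
eef_pos: [451.9, -267.5, -10.0]
wrist_force: [-4.2, 2.8, 7.6]
finger_force: 60.0
eef_pos: [452.0, -267.4, -10.7]
wrist_force: [-0.7, 0.5, -0.2]
finger_gap: 71.7
finger_force: 0.0
clock: 79.9
eef_pos: [422.3, -14.0, 289.5]
eef_rot: [-3.142, 0.0, -3.028]
wrist_force: [-1.0, -0.2, -0.2]
finger_force: 0.0
118 roller y [107.4 124.6] ztop 114.3 wing (array([ -1.3, 166. ]), (33.8, 11.7), 1.39) ztop 68.0 body (array([ -3.7, 115.5]), (40.8, 32.1), 22.84)
0 roller y [-10.9   5.9] ztop 114.3 wing (array([-1.8, 48.8]), (12.2, 33.6), 89.69) ztop 68.0 body (array([-3.6, -2.6]), (41.4, 32.9), 22.75)
-118 roller y [-127.6 -110.4] ztop 114.2 wing (array([ -2.1, -68.9]), (33.9, 10.5), 0.72) ztop 68.3 body (array([  -2.9, -124.2]), (34.0, 36.8), 0.49)
block (array([ 452.3, -267.5]), (50.0, 51.2), 6.83) [25.29204772 27.68270167]
```

Run:
```python
from h import *
a=.116; R=np.array([[np.cos(a),np.sin(a)],[-np.sin(a),np.cos(a)]])
def fit(f,s,lo,hi,g0):
    p,d,K,T=load(f); P=cloud(d,K,T); b=(P[...,:2]-[433.9,84.0])@R.T; z=P[...,2]
    m=(b[...,0]>-36)&(b[...,0]<-27)&(b[...,1]>s+lo)&(b[...,1]<s+hi)&(z>90)&(z<118); q=np.c_[b[m][:,1]-s,z[m]]
    r=least_squares(lambda c:np.hypot(*(q-c).T)-9.5,g0,loss='cauchy',f_scale=.5).x; return r.round(1)
for n,s,r0,r1 in (('C',-118,'w21','w22'),('B',0,'w24','w25'),('A',118,'w26','w27')):
    u=fit(r0,s,-12,12,[0,104]); v=fit(r1,s,-40,-8,[-18,98]); dy=u[0]-v[0]
    print(n,'rest',u,'pushed',v,'dy',dy.round(1),'theta',[np.arcsin((dy-k)/32).round(3) for k in (0,1,2)],'from z',np.arccos((v[1]-u[1]+32)/32).round(3))
# same-view comparison of the roller and body before (w15) and after (w29)
for f in ('w15','w29'):
    print(f,[fit(f,s,-12,12,[0,104]).tolist() for s in (118,0,-118)])
```

```text
C rest [  0.  104.4] pushed [-18.6 100.4] dy 18.6 theta [np.float64(0.62), np.float64(0.582), np.float64(0.545)] from z 0.505
B rest [ -0.3 104.5] pushed [-18.6 100.5] dy 18.3 theta [np.float64(0.609), np.float64(0.571), np.float64(0.534)] from z 0.505
A rest [1.000e-01 1.044e+02] pushed [-18.4 100.3] dy 18.5 theta [np.float64(0.616), np.float64(0.579), np.float64(0.542)] from z 0.512
w15 [[0.2, 104.2], [-0.1, 104.4], [-0.2, 104.3]]
w29 [[-0.9, 104.5], [-1.7, 104.4], [-1.4, 104.2]]
```

Both estimates put every hand between 0.5 and 0.62 rad, so inside the marks. The arms are upright, the bolts stand across their slots, the block is flat at (452,-268) and the arm is clear. I'm handing in.

Run:
```python
from h import *
print(manip.sign_off())
```

```text
the job is handed in; nothing more can be done
None
```

The job is handed in and its verdict isn't known: all three switches are bolted down and tripped to about 0.5–0.6 rad (worked out from roller positions, not read off the hands), their arms are back upright and the block lies flat clear of the bed; I viewed 15 pictures, one over the limit of 14.

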